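# Load the kaleidoscope engraver

### The job

Clear the finished kaleidoscopes, the ones with an engraved panel, out of the laser engraver's V-grooves into the wooden tray. Roll each blank kaleidoscope on the table until its pale name panel faces straight up, and lay it so, panel still up, in a groove of its own, about centred along the groove. When all the blanks are loaded, turn the batch dial from off to the mark with as many dots as there are blanks in the grooves; leave the other things on the table alone.

Things in the scene. Friction and masses are not known exactly. Their poses are not given: they have to be found in the camera images.
- blank1_center (a point): blank kaleidoscope (may be absent): walnut barrel, a plain cylinder 40 mm across, 130 mm long, 0.13 kg, brass ring near each end, one pale maple name panel 80 by 16 mm flush in its side. Point: on the axis, half-way along; x runs along the axis, z points out through the panel's middle. Panel bare. Starts lying on the mat, panel not on top; rolls without sliding; a knock may roll it 10 cm
- blank2_center (a point): blank kaleidoscope (may be absent): walnut barrel, a plain cylinder 40 mm across, 130 mm long, 0.13 kg, brass ring near each end, one pale maple name panel 80 by 16 mm flush in its side. Point: on the axis, half-way along; x runs along the axis, z points out through the panel's middle. Panel bare. Starts lying on the mat, panel not on top; rolls without sliding; a knock may roll it 10 cm
- blank3_center (a point): blank kaleidoscope (may be absent): walnut barrel, a plain cylinder 40 mm across, 130 mm long, 0.13 kg, brass ring near each end, one pale maple name panel 80 by 16 mm flush in its side. Point: on the axis, half-way along; x runs along the axis, z points out through the panel's middle. Panel bare. Starts lying on the mat, panel not on top; rolls without sliding; a knock may roll it 10 cm
- blank4_center (a point): blank kaleidoscope (may be absent): walnut barrel, a plain cylinder 40 mm across, 130 mm long, 0.13 kg, brass ring near each end, one pale maple name panel 80 by 16 mm flush in its side. Point: on the axis, half-way along; x runs along the axis, z points out through the panel's middle. Panel bare. Starts lying on the mat, panel not on top; rolls without sliding; a knock may roll it 10 cm
- done1_center (a point): finished kaleidoscope (may be absent): walnut barrel, a plain cylinder 40 mm across, 130 mm long, 0.13 kg, brass ring near each end, one pale maple name panel 80 by 16 mm flush in its side. Point: on the axis, half-way along; x runs along the axis, z points out through the panel's middle. Panel burnt with a dark zigzag. Starts lying in a groove of the jig, panel up
- done2_center (a point): finished kaleidoscope (may be absent): walnut barrel, a plain cylinder 40 mm across, 130 mm long, 0.13 kg, brass ring near each end, one pale maple name panel 80 by 16 mm flush in its side. Point: on the axis, half-way along; x runs along the axis, z points out through the panel's middle. Panel burnt with a dark zigzag. Starts lying in a groove of the jig, panel up
- done3_center (a point): finished kaleidoscope (may be absent): walnut barrel, a plain cylinder 40 mm across, 130 mm long, 0.13 kg, brass ring near each end, one pale maple name panel 80 by 16 mm flush in its side. Point: on the axis, half-way along; x runs along the axis, z points out through the panel's middle. Panel burnt with a dark zigzag. Starts lying in a groove of the jig, panel up
- done4_center (a point): finished kaleidoscope (may be absent): walnut barrel, a plain cylinder 40 mm across, 130 mm long, 0.13 kg, brass ring near each end, one pale maple name panel 80 by 16 mm flush in its side. Point: on the axis, half-way along; x runs along the axis, z points out through the panel's middle. Panel burnt with a dark zigzag. Starts lying in a groove of the jig, panel up
- groove1 (a point): V-groove 1 of four in the plywood jig on the engraver's bed. Point: middle of a seated barrel's axis, 48 mm above the table. x runs along the groove (120 mm long), y across towards groove 4, z up. Grooves 76 mm apart, flanks at 35 degrees, edges 27 mm apart and 15 mm below the point; from there the top rises gently to ridges half-way, 11 mm below the point. Barrels may lie either way round
- groove2 (a point): V-groove 2 of four in the plywood jig on the engraver's bed. Point: middle of a seated barrel's axis, 48 mm above the table. x runs along the groove (120 mm long), y across towards groove 4, z up. Grooves 76 mm apart, flanks at 35 degrees, edges 27 mm apart and 15 mm below the point; from there the top rises gently to ridges half-way, 11 mm below the point. Barrels may lie either way round
- groove3 (a point): V-groove 3 of four in the plywood jig on the engraver's bed. Point: middle of a seated barrel's axis, 48 mm above the table. x runs along the groove (120 mm long), y across towards groove 4, z up. Grooves 76 mm apart, flanks at 35 degrees, edges 27 mm apart and 15 mm below the point; from there the top rises gently to ridges half-way, 11 mm below the point. Barrels may lie either way round
- groove4 (a point): V-groove 4 of four in the plywood jig on the engraver's bed. Point: middle of a seated barrel's axis, 48 mm above the table. x runs along the groove (120 mm long), y across towards groove 4, z up. Grooves 76 mm apart, flanks at 35 degrees, edges 27 mm apart and 15 mm below the point; from there the top rises gently to ridges half-way, 11 mm below the point. Barrels may lie either way round
- engraver: open-frame laser engraver, fixed; origin on the table midway below grooves 2 and 3, axes as the grooves'. Aluminium frame rails, top 36 mm above the table, inner faces at y = +-175 mm and x = -120 mm; outer faces 20 mm further. Gantry and laser head, up to 150 mm high, parked beyond x = 165 mm; frame ends at x = 280 mm
- tray: shallow open wooden tray for finished pieces, 180 mm (x) by 190 mm (y), 22 mm high, walls and floor 6 mm; origin: centre of its underside, on the mat. Fixed
- control: the grey control box that carries the dial, fixed; origin: centre of its underside, on the mat
- mat: dark green cutting mat, 400 mm (x) by 560 mm (y), 2 mm thick, flat on the table, fixed; its top is 2 mm above the table. Origin: centre of its underside
- dial_grip (a point): batch dial, black selector knob: point on its axis, 82 mm above the table, where its raised grip bar is gripped. Bar 50 mm long along this point's x, 14 mm wide, from 64 to 94 mm above the table; white pointer line at its -x end. It stands on a grey control box 120 (x) by 105 mm (y), top 52 mm above the table; a 16 mm high stop button stands 58 mm from the dial's axis
- dial (a joint): angle of the batch dial, rad, growing clockwise seen from above. Light click stops (about 0.06 N m) every 30 degrees: 0 = off (bar mark, where it starts), 0.524 = one dot, 1.047 = two dots, 1.571 = three dots, 2.094 = four dots, end stop just after
- cup: bystander: white ceramic pencil cup, 70 mm across, 95 mm high; the origin is the centre of its underside
- tape: bystander: roll of wooden-coloured tape, 72 mm across, 24 mm high, lying flat; the origin is the centre of its underside
- glue: bystander: white glue jar, 52 mm across, 120 mm high; the origin is the centre of its underside

How it is judged:
By the outcome, as a careful person would: the job done as asked, in the order asked, and still so for the second after the job is handed in, with the robot touching nothing.
Of blank1, blank2, blank3, blank4 only 3 to 4 are there at a start; the rules pass over those that are not, and their reading is None.
Of done1, done2, done3, done4 only 1 to 2 are there at a start; the rules pass over those that are not, and their reading is None.
At some moment in a run one of blank1, blank2, blank3, blank4 may be knocked a few centimetres aside while the robot is not near it.
It also fails if it takes over 210 s, if anything falls off the work surface, if the arm or the gripper's body presses on something with over 40 N, if the wrist force passes 120 N, or if a joint passes its speed limit or range.

### The arm

A 6-joint arm with a two-finger parallel gripper is mounted at the origin on the work surface. World frame = base frame: x ahead of the robot, y to its left, z up, the work surface at z = 0. Lengths are in mm, angles in degrees, forces in N, time in s.
With the tool pointing down it reaches from about 325 to 850 mm from the base axis. Payload 4.4 kg.
Tool frame: the origin (TCP) lies on the centre line of the jaws, within the pads' length; the fingertips stand 19 mm ahead of it and the grasp point (between the pads) is the TCP (robot.tip_extent is the distance from the TCP to the fingertips, in mm); z points along the fingers, y is the line along which they close (so a half turn about z gives the same grasp; the last joint's range is limited). The gripper opens to 94 mm and grips with 3 to 60 N. Pads are 16 mm wide; open, the fingers measure 119 mm over their backs; the gripper's body (75 mm by 177 mm) begins 78 mm behind the grasp point.
Start: joints at [55.033, 11.837, 88.321, -0, 79.842, -8.623], TCP at [255.176, 515.279, 224.447] pointing down, gripper open.
Joint ranges: [-156.59, 156.59], [-49.26, 127.26], [12.9, 141.05], [-63.56, 243.56], [4.71, 150.69], [-161.64, 161.64]. Speed limits (degrees/s): [159.86, 159.86, 180, 180, 180, 180].

### API

Orientations are given as [roll, pitch, yaw] about the fixed x, y, z axes, in that order (R = Rz(yaw) Ry(pitch) Rx(roll)).
In Python, from plant import robot gives the robot as it stands. The module is installed in compiled form; this text tells all that it offers.
- The arm moves only by the shell command python3 -m crank 'ROWS' [FORCE]. ROWS is JSON, a list that holds one entry, the list of rows, each a list of 7 numbers: the turn, a rotation vector about the tool's x, y, z in degrees, then the shift along the tool's x, y, z in m, then the opening, from 0 (shut) to 1 (fully open). A call has exactly 8 rows; each row is the pose to reach, as a shift and turn from the pose commanded when the call began, along the tool's axes at that moment; what a row does not reach only later rows make up. A row lasts 1/10 s, in which the tool goes at most 50 mm and 8.59 degrees, less where a joint would pass 70% of its speed; a pose out of reach is approached as far as the arm can. A call with a gripper value outside its range is refused whole. The fingers move at their own pace and stop on an object; FORCE is the grip in N (left out, the last holds). Time passes only in rows, so rows that repeat a pose let the fingers close, or fill a call up. It gives the time, the measured TCP pose, the force, the opening and the grip force at its end, in the units of the state.
- robot.observe(): the state, without advancing time (a new reading comes with each control period).
- robot.read_camera(name): name is "side" or "top" or "wrist"; returns (picture, depth): 400x640x3 uint8, red, green, blue; 400x640 float32, mm along the optical axis (not along the pixel's ray), 0 where there is no reading.
- robot.camera_params(name): a dict with "fx", "fy", "cx", "cy" (pixels), "cam_to_world" (4x4, takes a point from camera to world coordinates); the wrist camera has in their place "hand_eye" (4x4, takes a point from camera to tool coordinates, whose origin is the TCP and whose axes are the flange's). Camera axes: x right, y down, z forward; pixel columns grow to the right and rows downward; lengths in mm; the calibration is good to about 2 mm. A picture is of the moment at which its call begins: read the wrist's pose just before it. camera_params takes no time and is no camera call.
- robot.finish_job(): hands the job in; it is judged then, once.
The state is a dict: "t": time; "q": joint angles; "dq": joint speeds; "joint_torque": joint torques, N m; "eef_pos": TCP position; "orientation": TCP orientation; "contact_force": force on the tool from outside, world axes, zero at the start; "ft_torque": the same for the moment, N m; "opening": finger opening in mm; "gripper_force": force on a finger pad.
Only numpy, scipy, OpenCV 4.12 (cv2) and the standard library are available. Lean on these libraries where they do the work, as an engineer would, in place of code of your own. Each camera call takes 0.05 s, during which the arm holds its last target. There are 200 camera calls.

## Working session

There is one attempt and no reset: what is moved stays moved. The work goes in short steps, Python scripts to look and compute and a shell command to move; the robot and the scene stay as the last step left them, time stands still between calls to the robot, and variables do not carry over. Pictures are saved under pics/ and viewed, at most 14 in all, crops included, and the job is handed in when it is done.

```bash
mkdir -p pics
cat > h.py <<'E'
import numpy as np, cv2, sys
from plant import robot
from scipy.spatial.transform import Rotation as R
def tool():
    o=robot.observe(); T=np.eye(4)
    T[:3,:3]=R.from_euler('xyz',o['orientation'],degrees=True).as_matrix(); T[:3,3]=o['eef_pos']; return T
def snap(name,fn=None):
    T=tool(); p=robot.camera_params(name); im,d=robot.read_camera(name)
    C=np.array(p['cam_to_world']) if 'cam_to_world' in p else T@np.array(p['hand_eye'])
    if fn: cv2.imwrite('pics/'+fn,im[:,:,::-1])
    return im,d,p,C
def plane(p,C,uv,z):
    uv=np.atleast_2d(uv).astype(float)
    r=np.c_[(uv[:,0]-p['cx'])/p['fx'],(uv[:,1]-p['cy'])/p['fy'],np.ones(len(uv))]@C[:3,:3].T
    return C[:3,3]+r*((z-C[2,3])/r[:,2])[:,None]
def cloud(d,p,C):
    v,u=np.mgrid[:d.shape[0],:d.shape[1]]
    X=np.stack([(u-p['cx'])/p['fx']*d,(v-p['cy'])/p['fy']*d,d],-1)
    return X@C[:3,:3].T+C[:3,3]
E
python3 - <<'E'
from h import *
o=robot.observe(); print({k:np.round(v,2) for k,v in o.items()})
for n in ['top','side','wrist']:
    im,d,p,C=snap(n,n+'0.png'); np.savez(n+'0.npz',im=im,d=d,C=C); print(n,p['fx'],p['cx'],p['cy'],np.round(C,3).tolist())
E
```

```text
{'t': np.float64(0.0), 'q': array([55.03, 11.88, 88.4 ,  0.  , 79.84, -8.62]), 'dq': array([ 0.09, -0.05, -0.04, -0.12,  0.  ,  0.04]), 'joint_torque': array([  0.  , -37.09, -28.14,   0.07,   0.04,  -0.  ]), 'eef_pos': array([254.74, 514.63, 223.29]), 'orientation': array([-1.7987e+02, -2.0000e-02,  1.5366e+02]), 'contact_force': array([0.28, 0.33, 0.27]), 'ft_torque': array([ 0.01, -0.05,  0.06]), 'gripper_force': np.float64(0.0), 'opening': np.float64(94.1)}
top 413.55174858737695 320.07680126976084 204.7710745966651 [[0.016, -0.993, 0.116, 484.361], [-1.0, -0.016, -0.005, 52.729], [0.007, -0.116, -0.993, 1176.728], [0.0, 0.0, 0.0, 1.0]]
side 475.2787588765801 332.7885735695319 198.97221113471255 [[-0.996, -0.067, 0.058, 542.351], [-0.089, 0.735, -0.672, 875.771], [0.002, -0.674, -0.738, 1004.227], [0.0, 0.0, 0.0, 1.0]]
wrist 343.7969289702968 320.5076232360231 196.26876182845123 [[0.444, 0.862, 0.245, 183.875], [0.896, -0.427, -0.123, 550.588], [-0.001, 0.274, -0.962, 383.053], [0.0, 0.0, 0.0, 1.0]]
```

View pics/top0.png

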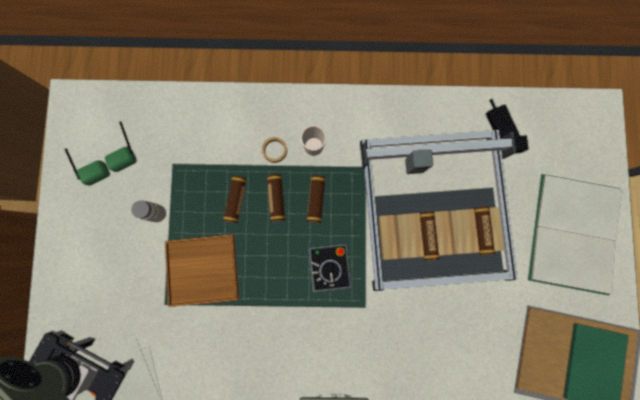

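View pics/side0.png

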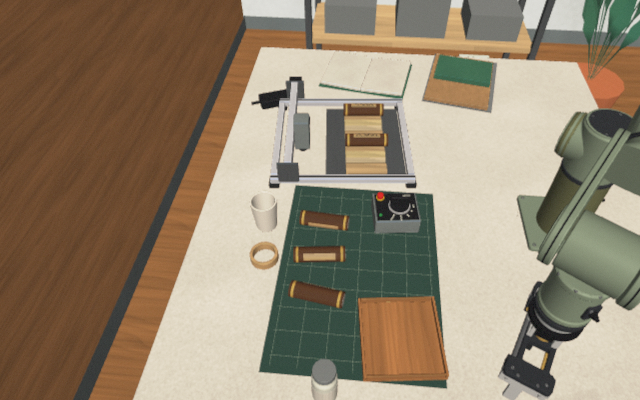

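The top view shows three blanks at (235,200), (275,198) and (315,199), and finished pieces in two grooves at (429,235) and (485,230). The tray is at (202,270) and the dial at (330,270). The side view agrees, with the middle blank's panel visible on its +y side at (320,258).

```bash
cat >> h.py <<'E'
def barrels(im,P,zlo,zhi,box):
    """dark-brown/brass/pale barrel clusters by height within world box -> centre, yaw, length, ztop"""
    x0,x1,y0,y1=box
    m=((P[...,2]>zlo)&(P[...,2]<zhi)&(P[...,0]>x0)&(P[...,0]<x1)&(P[...,1]>y0)&(P[...,1]<y1)).astype(np.uint8)
    n,l,s,c=cv2.connectedComponentsWithStats(m,connectivity=4); out=[]
    for i in range(1,n):
        if s[i,4]<60: continue
        Q=P[l==i]; (cx,cy),(a,b),_=cv2.minAreaRect(Q[:,:2].astype(np.float32))
        w,V=np.linalg.eigh(np.cov((Q[:,:2]-Q[:,:2].mean(0)).T)); yaw=np.degrees(np.arctan2(V[1,1],V[0,1]))
        yaw=(yaw+90)%180-90
        out.append((np.round([cx,cy,yaw,max(a,b),min(a,b),np.percentile(Q[:,2],95)],1),s[i]))
    return out
E
python3 - <<'E'
from h import *
for n in ['top','side']:
    z=np.load(n+'0.npz'); p=robot.camera_params(n); im=z['im'];d=z['d'];C=z['C']; P=cloud(d,p,C)
    print(n)
    for b in barrels(im,P,26,140,(250,900,-700,600)): print(b)
    if n=='top':
        for nm,uv in dict(table=(300,360),mat=(255,260),tray=(200,270),jig=(443,230),rail=(510,220),boxtop=(318,285)).items(): print(nm,np.round(P[uv[1],uv[0]],1))
E
python3 -c "
import cv2
a=cv2.imread('pics/top0.png'); cv2.imwrite('pics/c1.png',cv2.resize(a[120:320,160:520],None,fx=2.2,fy=2.2,interpolation=cv2.INTER_CUBIC))
b=cv2.imread('pics/side0.png'); cv2.imwrite('pics/c2.png',cv2.resize(b[90:320,240:460],None,fx=2.6,fy=2.6,interpolation=cv2.INTER_CUBIC))"
```

```text
top
(array([ 646.2, -307.1,  -38.9,  476.6,  460.2,  103.6]), array([ 361,  110,  168,  180, 6758], dtype=int32))
(array([793. ,  67.8,   1.4,  67.7,  67.1,  96.9]), array([301, 125,  26,  30, 407], dtype=int32))
(array([761.7, 585.9,   4.1,  86.5,  28.1,  47. ]), array([122, 136,  13,  31, 227], dtype=int32))
(array([637.2, 170.5,   6.4, 130.9,  40.1,  44.6]), array([268, 174,  18,  47, 661], dtype=int32))
(array([630.9, 285.4,  -9.4, 130.6,  40. ,  44.9]), array([224, 175,  22,  48, 659], dtype=int32))
(array([635.8,  58.3,  -4.3, 131. ,  39.5,  44.1]), array([308, 175,  18,  48, 650], dtype=int32))
(array([589.7, 504.9, -19.7,  49.2,  48.6, 123. ]), array([132, 200,  33,  22, 548], dtype=int32))
(array([ 544.2, -317.4,  -84.5,  280.6,  131.3,   68.6]), array([ 399,  206,  105,   54, 4393], dtype=int32))
(array([ 533.1, -150.3,    5.1,  119.8,   53. ,   39.7]), array([380, 215,  23,  44, 750], dtype=int32))
(array([446.7,  17.9,   7.6, 120.5, 104.9,  91.8]), array([ 309,  244,   43,   48, 1734], dtype=int32))
(array([ 278.6, -668.7,  -83.7,   61.7,   57.4,   43.2]), array([571, 323
[... 307 characters left out ...]
 647.6, -302.8,  -49.9,  477.8,  460.6,  103.1]), array([ 262,   76,  153,  106, 7043], dtype=int32))
(array([793.9,  69.7, -72.8,  70.5,  67.8,  95.4]), array([250, 191,  27,  36, 790], dtype=int32))
(array([448.2,  18.5,  -5.6, 120.4, 112.1,  89.9]), array([ 371,  192,   50,   37, 1593], dtype=int32))
(array([637. ,  61.2,  -4.6, 130.9,  41.4,  43.4]), array([299, 209,  50,  19, 587], dtype=int32))
(array([638.1, 174.7,   6.8, 129.1,  36.9,  43.8]), array([293, 245,  52,  15, 686], dtype=int32))
(array([632.1, 288.9,  -9.1, 130.8,  40.7,  43.7]), array([288, 279,  57,  27, 841], dtype=int32))
(array([591. , 512.3,   5.2,  49.7,  49.1, 121.8]), array([311, 358,  27,  42, 946], dtype=int32))
```

View pics/c1.png

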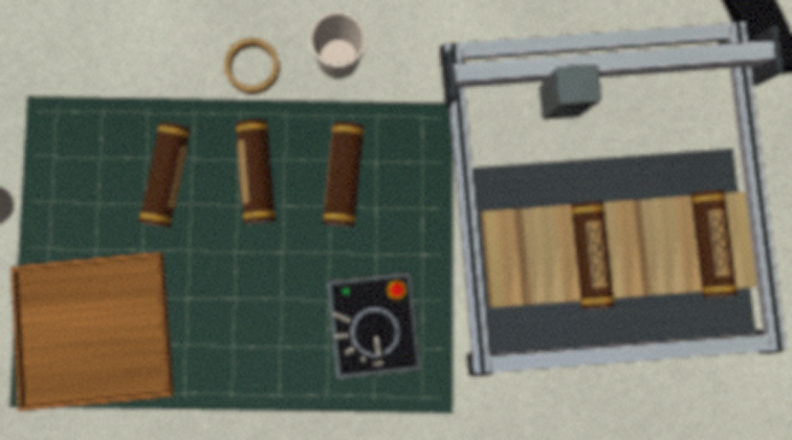

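View pics/c2.png

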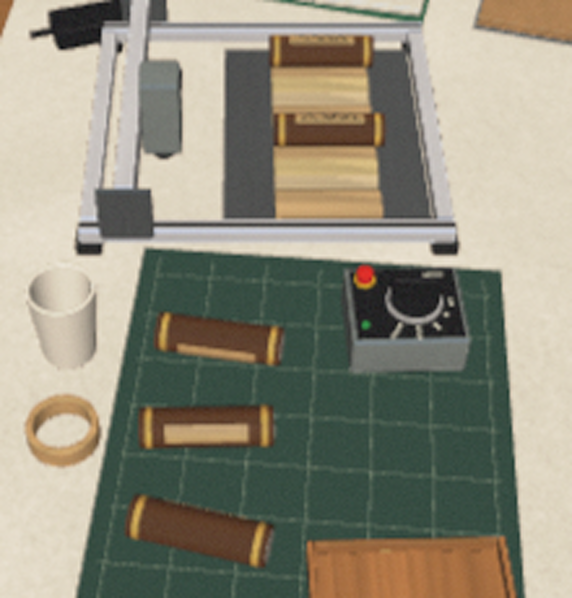

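The enlarged views show the dial pointer at off (pointing towards the robot) with its marks going clockwise to +y. The panels are on the +y side for the middle and right blanks (right one low) and on the -y side for the left blank. The finished pieces lie in the 2nd and 4th grooves from the left.

```bash
cat >> h.py <<'E'
def pale(im):
    h=cv2.cvtColor(im,cv2.COLOR_RGB2HSV).astype(int); return (im[...,2].astype(int)>75)&(h[...,2]>110)&(h[...,1]<150)
def panel(im,P,b,zc):
    """angle of panel from up (deg, + = towards left of axis i.e. +y), b=(x,y,yaw)"""
    a=np.radians(b[2]); ax=np.array([np.cos(a),np.sin(a)]); ny=np.array([-ax[1],ax[0]])
    D=P[...,:2]-np.array(b[:2]); s=D@ax; t=D@ny; h=P[...,2]-zc
    r=np.hypot(t,h); m=(abs(s)<35)&(r<25)&(r>15)
    ang=np.degrees(np.arctan2(t,h)); mp=m&pale(im)
    A=ang[mp]; return (mp.sum(),m.sum(),np.round(np.percentile(A,[5,50,95]),0) if len(A) else None, np.round(np.percentile(ang[m],[2,98])) if m.sum() else None)
E
python3 - <<'E'
from h import *
B=[(636.4,59.7,-4.4),(637.6,172.5,6.6),(631.5,287,-9.2)]
J={}
for n in ['top','side']:
    z=np.load(n+'0.npz'); p=robot.camera_params(n); im=z['im'];d=z['d'];C=z['C']; P=cloud(d,p,C)
    for b in B: print(n,panel(im,P,b,22.))
    print('done'); 
    for b in barrels(im,P,50,80,(440,620,-500,-120)): print(b)
    print('tray'); 
    for b in barrels(im,P,14,30,(300,560,220,520)): print(b)
    print('knob'); 
    for b in barrels(im,P,80,98,(380,520,-60,90)): print(b)
    # jig ridge: plywood pixels (saturation, bright)
    hsv=cv2.cvtColor(im,cv2.COLOR_RGB2HSV); m=(hsv[...,1]>60)&(hsv[...,2]>110)&(P[...,2]>22)&(P[...,2]<45)&(P[...,1]<-120)&(P[...,1]>-480)&(P[...,0]>440)&(P[...,0]<640)
    Q=P[m]; print('jig',m.sum(),cv2.minAreaRect(Q[:,:2].astype(np.float32)))
    m=(P[...,2]>30)&(P[...,2]<42)&(P[...,1]<-80)&(P[...,1]>-530)&(P[...,0]>390)&(P[...,0]<600)&(hsv[...,1]<50)
    Q=P[m]; print('rail',np.round(cv2.boxPoints(cv2.minAreaRect(Q[:,:2].astype(np.float32)))).tolist())
E
```

```text
top (np.int64(0), np.int64(353), None, array([-75.,  77.]))
top (np.int64(12), np.int64(355), array([41., 44., 58.]), array([-78.,  64.]))
top (np.int64(0), np.int64(360), None, array([-86.,  59.]))
done
(array([ 553.4, -402.3,    5.4,  130.4,   40.2,   70.3]), array([475, 206,  21,  49, 721], dtype=int32))
(array([ 537. , -251.7,    5.3,  130.4,   40.2,   70.5]), array([420, 211,  20,  49, 707], dtype=int32))
tray
(array([433.3, 372.6, -82.4, 191.7, 180.4,  27.7]), array([165, 234,  74,  73, 711], dtype=int32))
knob
(array([439.5,  17. ,   6.8,  48.8,  13.8,  96.9]), array([328, 261,   7,  20, 104], dtype=int32))
jig 3832 ((544.3357543945312, -290.02459716796875), (122.95393371582031, 333.6631774902344), 5.214814186096191)
rail [[389.0, -107.0], [424.0, -497.0], [634.0, -478.0], [599.0, -89.0]]
side (np.int64(81), np.int64(428), array([ 76.,  94., 126.]), array([-42., 156.]))
side (np.int64(192), np.int64(483), array([29., 54., 85.]), array([-35., 153.]))
side (np.int64(0), np.int64(549), None, array([-47., 148.]))
done
(array([ 554. , -395.1,    4.6,  131.1,   39.9,   70.2]), array([343, 103,  41,  11, 380], dtype=int32))
(array([ 538.2, -245.1,    5.6,  128.7,   33.8,   70.3]), array([345, 133,  43,  11, 434], dtype=int32))
tray
(array([434. , 373.4, -85.5, 192.6, 180.5,  26.1]), array([ 358,  296,   91,   83, 1164], dtype=int32))
knob
(array([439.9,  19.7,   6.6,  49.9,  16.5,  96.6]), array([390, 194,  20,   7, 128], dtype=int32))
jig 1721 ((542.1669921875, -256.7642517089844), (123.79834747314453, 275.1045837402344), 5.226906776428223)
rail [[390.0, -102.0], [423.0, -497.0], [632.0, -479.0], [599.0, -84.0]]
```

```bash
cat > plan.py <<'E'
import sys
from h import *
# plan.py x y z yaw [x y z yaw ...]: tool-frame shifts (m)/turns from present measured pose
T=tool(); a=[float(v) for v in sys.argv[1:]]
for i in range(0,len(a),4):
    x,y,z,yaw=a[i:i+4]
    Rt=R.from_euler('xyz',[180,0,yaw],degrees=True).as_matrix()
    print('turn',np.round(R.from_matrix(T[:3,:3].T@Rt).as_rotvec(degrees=True),1),'shift',np.round(T[:3,:3].T@(np.array([x,y,z])-T[:3,3])/1000,4))
E
python3 plan.py 537.5 -251 190 185.3
```

```text
turn [ -0.1  -0.  -31.6] shift [-0.5931 -0.5608  0.0344]
```

```bash
M='[0,0,0,0,0,0,1]'
python3 -m crank '[[[0,0,-4,-0.037,-0.035,0.002,0.65],[0,0,-8,-0.074,-0.07,0.004,0.65],[0,0,-12,-0.11,-0.105,0.006,0.65],[0,0,-16,-0.148,-0.14,0.008,0.65],[0,0,-20,-0.185,-0.175,0.01,0.65],[0,0,-24,-0.222,-0.21,0.012,0.65],[0,0,-28,-0.26,-0.245,0.014,0.65],[0,0,-31.6,-0.297,-0.28,0.016,0.65]]]' 30
python3 plan.py 537.5 -251 190 185.3
```

```text
t: 0.95
eef_pos: [394.3, 138.7, 208.7]
orientation: [180.0, 0.0, -174.6]
contact_force: [0.7, -0.8, 0.3]
opening: 61.0
gripper_force: 0.0
turn [0.  0.  0.1] shift [-0.1057 -0.4015  0.0187]
```

```bash
python3 -m crank '[[[0,0,0,-0.013,-0.05,0.002,0.65],[0,0,0,-0.026,-0.1,0.004,0.65],[0,0,0,-0.039,-0.15,0.006,0.65],[0,0,0,-0.052,-0.2,0.009,0.65],[0,0,0,-0.065,-0.25,0.012,0.65],[0,0,0,-0.078,-0.3,0.014,0.65],[0,0,0,-0.092,-0.35,0.016,0.65],[0,0,0,-0.106,-0.4,0.0187,0.65]]]' 30
python3 - <<'E'
from h import *
im,d,p,C=snap('wrist','w1.png'); P=cloud(d,p,C)
print(np.round(tool(),2).tolist())
for b in barrels(im,P,50,80,(440,620,-500,-120)): print(b)
E
python3 plan.py 537.5 -251 60 185.3
```

```text
t: 1.75
eef_pos: [531.4, -236.8, 190.4]
orientation: [180.0, -0.0, -174.8]
contact_force: [-0.3, 0.8, 0.5]
opening: 61.3
gripper_force: 0.0
[[-1.0, -0.09, 0.0, 533.41], [-0.09, 1.0, -0.01, -244.37], [-0.0, -0.01, -1.0, 189.5], [0.0, 0.0, 0.0, 1.0]]
(array([ 536.4, -252.2,    5.2,  131. ,   39.7,   68.3]), array([ 279,  120,   47,  148, 6345], dtype=int32))
(array([ 552.6, -401.6,    5.4,  131.1,   38.2,   68.2]), array([  99,  123,   67,  148, 6673], dtype=int32))
turn [-0.3  0.1 -0.3] shift [-0.0033 -0.0062  0.1295]
```

View pics/w1.png

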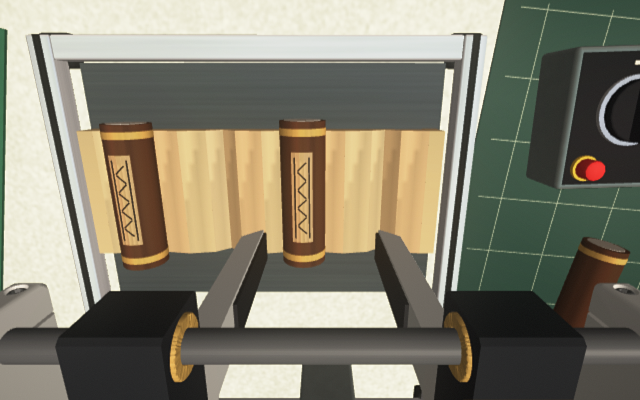

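The wrist view shows two zigzag-engraved pieces at (302,192) and (135,195), with the depth fit matching the top camera to 1 mm. The path between the fingers is clear, so I'm descending on the nearer one.

```bash
python3 -m crank '[[[0,0,0,0.001,-0.001,0.03,0.65],[0,0,0,0.001,-0.001,0.06,0.65],[0,0,0,0.001,-0.001,0.08,0.65],[0,0,0,0.001,-0.001,0.09,0.65],[0,0,0,0.001,-0.001,0.09,0.65],[0,0,0,0.001,-0.001,0.09,0.65],[0,0,0,0.001,-0.001,0.09,0.65],[0,0,0,0.001,-0.001,0.09,0.65]]]' 30
python3 plan.py 536.5 -252 60 185.2
```

```text
t: 2.6
eef_pos: [531.3, -236.4, 102.4]
orientation: [-179.9, 0.1, -174.7]
contact_force: [0.1, 0.1, 0.1]
opening: 61.0
gripper_force: 0.0
turn [-0.1  0.1  0.1] shift [-0.0036 -0.0159  0.0424]
```

```bash
python3 -m crank '[[[0,0,0,-0.0036,-0.0159,0.0,0.65],[0,0,0,-0.0036,-0.0159,0.0,0.65],[0,0,0,-0.0036,-0.0159,0.02,0.65],[0,0,0,-0.0036,-0.0159,0.035,0.65],[0,0,0,-0.0036,-0.0159,0.0424,0.65],[0,0,0,-0.0036,-0.0159,0.0424,0.65],[0,0,0,-0.0036,-0.0159,0.0424,0.65],[0,0,0,-0.0036,-0.0159,0.0424,0.65]]]' 30
python3 -m crank '[[[0,0,0,0,0,0,0.3],[0,0,0,0,0,0,0.3],[0,0,0,0,0,0,0.3],[0,0,0,0,0,0,0.3],[0,0,0,0,0,0,0.3],[0,0,0,0,0,-0.02,0.3],[0,0,0,0,0,-0.05,0.3],[0,0,0,0,0,-0.1,0.3]]]' 30
python3 plan.py 433.5 335 170 180 433.5 415 170 180
```

```text
t: 3.4
eef_pos: [535.8, -251.6, 59.0]
orientation: [-180.0, 0.0, -174.7]
contact_force: [-0.2, 0.7, 0.1]
opening: 61.4
gripper_force: 0.0
t: 4.2
eef_pos: [532.2, -248.8, 154.8]
orientation: [179.6, -0.5, -174.7]
contact_force: [1.2, -0.2, -2.1]
opening: 38.9
gripper_force: 30.0
turn [ 0.4 -0.5  5.2] shift [ 0.045   0.5905 -0.0104]
turn [ 0.4 -0.5  5.2] shift [ 0.0376  0.6701 -0.0098]
```

```bash
python3 -m crank '[[[0,0,0,0.002,0.03,-0.01,0.3],[0,0,0,0.004,0.08,-0.01,0.3],[0,0,0,0.008,0.13,-0.01,0.3],[0,0,0,0.011,0.18,-0.01,0.3],[0,0,0,0.014,0.23,-0.01,0.3],[0,0,0,0.017,0.28,-0.01,0.3],[0,0,0,0.02,0.33,-0.01,0.3],[0,0,0,0.023,0.38,-0.01,0.3]]]' 30
python3 -m crank '[[[0,0,0,0.003,0.05,0,0.3],[0,0,0,0.006,0.1,0,0.3],[0,0,0,0.01,0.15,0,0.3],[0,0,0,0.013,0.2,0,0.3],[0,0,0,0.016,0.25,0,0.3],[0,0,0,0.018,0.29,0,0.3],[0,0,0,0.018,0.29,0,0.3],[0,0,0,0.018,0.29,0,0.3]]]' 30
python3 plan.py 433.5 415 80 185 433.5 415 40 185
python3 - <<'E'
from h import *
im,d,p,C=snap('top'); P=cloud(d,p,C)
m=(P[...,2]>16)&(P[...,2]<32)&(P[...,1]<520)&(P[...,1]>260)&(P[...,0]>320)&(P[...,0]<545)
z=np.load('top0.npz'); P0=cloud(z['d'],p,C); m=(P0[...,2]>18)&(P0[...,2]<32)&(P0[...,1]<520)&(P0[...,1]>220)&(P0[...,0]>320)&(P0[...,0]<545)
print(cv2.boxPoints(cv2.minAreaRect(P0[m][:,:2].astype(np.float32))))
E
```

```text
t: 5.0
eef_pos: [476.2, 126.5, 167.9]
orientation: [179.9, -0.1, -174.8]
contact_force: [0.9, -0.0, -2.0]
opening: 39.5
gripper_force: 30.0
t: 5.8
eef_pos: [432.0, 411.7, 167.4]
orientation: [-179.9, -0.1, -174.6]
contact_force: [0.6, 0.2, -1.3]
opening: 39.4
gripper_force: 30.0
turn [-0.1 -0.1  0.4] shift [-0.002   0.0033  0.0873]
turn [-0.1 -0.1  0.4] shift [-0.0021  0.0033  0.1273]
[[332.81845 457.62268]
 [354.5209  267.35693]
 [533.75146 287.80066]
 [512.0491  478.0664 ]]
```

```bash
python3 -m crank '[[[0,0,0,0.001,0.003,0.03,0.3],[0,0,0,0.001,0.003,0.07,0.3],[0,0,0,0.001,0.003,0.1,0.3],[0,0,0,0.001,0.003,0.115,0.3],[0,0,0,0.001,0.003,0.124,0.3],[0,0,0,0.001,0.003,0.128,0.3],[0,0,0,0.001,0.003,0.128,0.3],[0,0,0,0.001,0.003,0.128,0.3]]]' 30
python3 -m crank '[[[0,0,0,0,0,0,0.6],[0,0,0,0,0,0,0.6],[0,0,0,0,0,0,0.6],[0,0,0,0,0,-0.01,0.6],[0,0,0,0,0,-0.04,0.6],[0,0,0,0,0,-0.08,0.6],[0,0,0,0,0,-0.13,0.6],[0,0,0,0,0,-0.13,0.6]]]' 30
python3 plan.py 552.6 -402 170 185.3
```

```text
t: 6.65
eef_pos: [433.2, 415.0, 42.0]
orientation: [179.9, 0.1, -174.8]
contact_force: [1.0, 1.1, -1.9]
opening: 39.7
gripper_force: 30.0
t: 7.45
eef_pos: [436.8, 417.9, 180.3]
orientation: [179.5, 0.9, -174.7]
contact_force: [0.9, 0.3, 1.1]
opening: 56.3
gripper_force: 0.0
turn [ 0.5  0.9 -0. ] shift [-0.04   -0.8271  0.0036]
```

```bash
python3 -m crank '[[[0,0,0,-0.002,-0.04,0.0,0.65],[0,0,0,-0.004,-0.09,0.0,0.65],[0,0,0,-0.007,-0.14,0.0,0.65],[0,0,0,-0.009,-0.19,0.0,0.65],[0,0,0,-0.012,-0.24,0.0,0.65],[0,0,0,-0.014,-0.29,0.0,0.65],[0,0,0,-0.017,-0.34,0.0,0.65],[0,0,0,-0.019,-0.39,0.0,0.65]]]' 30
python3 -m crank '[[[0,0,0,-0.002,-0.05,0.0,0.65],[0,0,0,-0.004,-0.1,0.0,0.65],[0,0,0,-0.007,-0.15,0.0,0.65],[0,0,0,-0.009,-0.2,0.0,0.65],[0,0,0,-0.012,-0.25,0.0,0.65],[0,0,0,-0.014,-0.3,0.0,0.65],[0,0,0,-0.017,-0.35,0.0,0.65],[0,0,0,-0.019,-0.4,0.0,0.65]]]' 30
python3 -m crank '[[[0,0,0,-0.002,-0.037,0.0,0.65],[0,0,0,-0.002,-0.037,0.0,0.65],[0,0,0,-0.002,-0.037,0.0,0.65],[0,0,0,-0.002,-0.037,0.0,0.65],[0,0,0,-0.002,-0.037,0.0,0.65],[0,0,0,-0.002,-0.037,0.0,0.65],[0,0,0,-0.002,-0.037,0.0,0.65],[0,0,0,-0.002,-0.037,0.0,0.65]]]' 30
python3 plan.py 552.6 -402 60 185.3
```

```text
t: 8.25
eef_pos: [486.6, 26.2, 170.9]
orientation: [-180.0, 0.1, -174.7]
contact_force: [-0.2, -0.1, 0.4]
opening: 60.9
gripper_force: 0.0
t: 9.05
eef_pos: [542.0, -369.9, 170.5]
orientation: [180.0, 0.0, -174.8]
contact_force: [0.5, 0.8, 0.5]
opening: 61.2
gripper_force: 0.0
t: 9.85
eef_pos: [547.7, -404.1, 170.6]
orientation: [-180.0, 0.0, -174.7]
contact_force: [-0.1, -0.2, -0.9]
opening: 61.3
gripper_force: 0.0
turn [-0.  0. -0.] shift [-0.0051  0.0016  0.1106]
```

```bash
python3 -m crank '[[[0,0,0,-0.005,0.0016,0.03,0.65],[0,0,0,-0.005,0.0016,0.07,0.65],[0,0,0,-0.005,0.0016,0.095,0.65],[0,0,0,-0.005,0.0016,0.11,0.65],[0,0,0,-0.005,0.0016,0.11,0.65],[0,0,0,-0.005,0.0016,0.11,0.65],[0,0,0,-0.005,0.0016,0.11,0.3],[0,0,0,-0.005,0.0016,0.11,0.3]]]' 30
python3 -m crank '[[[0,0,0,0,0,0,0.3],[0,0,0,0,0,0,0.3],[0,0,0,0,0,0,0.3],[0,0,0,0,0,-0.02,0.3],[0,0,0,0,0,-0.05,0.3],[0,0,0,0,0,-0.1,0.3],[0,0,0,0,0,-0.11,0.3],[0,0,0,0,0,-0.11,0.3]]]' 30
python3 plan.py 438 331 170 185.3
```

```text
t: 10.65
eef_pos: [553.3, -403.5, 62.4]
orientation: [-179.9, 0.1, -174.7]
contact_force: [0.2, -1.0, -0.2]
opening: 48.9
gripper_force: 0.0
t: 11.45
eef_pos: [553.7, -403.7, 173.4]
orientation: [-179.8, 0.2, -174.7]
contact_force: [-0.4, -0.0, -1.4]
opening: 39.3
gripper_force: 30.0
turn [-0.2  0.2 -0. ] shift [4.790e-02 7.422e-01 2.000e-04]
```

```bash
python3 -m crank '[[[0,0,0,0.002,0.04,0.0,0.3],[0,0,0,0.005,0.09,0.0,0.3],[0,0,0,0.009,0.14,0.0,0.3],[0,0,0,0.012,0.19,0.0,0.3],[0,0,0,0.015,0.24,0.0,0.3],[0,0,0,0.018,0.29,0.0,0.3],[0,0,0,0.021,0.34,0.0,0.3],[0,0,0,0.024,0.39,0.0,0.3]]]' 30
python3 -m crank '[[[0,0,0,0.003,0.05,0.0,0.3],[0,0,0,0.006,0.1,0.0,0.3],[0,0,0,0.01,0.15,0.0,0.3],[0,0,0,0.013,0.2,0.0,0.3],[0,0,0,0.016,0.25,0.0,0.3],[0,0,0,0.02,0.3,0.0,0.3],[0,0,0,0.023,0.345,0.0,0.3],[0,0,0,0.023,0.345,0.0,0.3]]]' 30
python3 -m crank '[[[0,0,0,0,0,0,0.3],[0,0,0,0,0,0,0.3],[0,0,0,0,0,0,0.3],[0,0,0,0,0,0,0.3],[0,0,0,0,0,0,0.3],[0,0,0,0,0,0,0.3],[0,0,0,0,0,0,0.3],[0,0,0,0,0,0,0.3]]]' 30
python3 plan.py 438 331 42 185.3
python3 - <<'E'
from h import *
im,d,p,C=snap('side'); P=cloud(d,p,C)
for b in barrels(im,P,32,60,(340,540,350,480)): print(b)
E
```

```text
t: 12.25
eef_pos: [489.9, -14.8, 167.4]
orientation: [179.9, -0.3, -174.8]
contact_force: [0.5, 0.9, -0.9]
opening: 39.1
gripper_force: 30.0
t: 13.05
eef_pos: [434.9, 328.4, 167.4]
orientation: [180.0, -0.3, -174.4]
contact_force: [0.4, -0.9, -1.5]
opening: 39.5
gripper_force: 30.0
t: 13.85
eef_pos: [438.4, 324.2, 170.5]
orientation: [180.0, 0.0, -174.8]
contact_force: [0.5, 0.5, -1.9]
opening: 39.2
gripper_force: 30.0
turn [ 0.   0.  -0.1] shift [-0.0002  0.0068  0.1285]
(array([435. , 418.2,   5.4, 130.9,  38.7,  49.4]), array([ 370,  341,   63,   19, 1059], dtype=int32))
```

```bash
python3 -m crank '[[[0,0,0,0,0.008,0.03,0.3],[0,0,0,0,0.008,0.07,0.3],[0,0,0,0,0.008,0.1,0.3],[0,0,0,0,0.008,0.115,0.3],[0,0,0,0,0.008,0.125,0.3],[0,0,0,0,0.008,0.129,0.3],[0,0,0,0,0.008,0.129,0.3],[0,0,0,0,0.008,0.129,0.3]]]' 30
python3 -m crank '[[[0,0,0,0,0,0,0.52],[0,0,0,0,0,0,0.52],[0,0,0,0,0,0,0.52],[0,0,0,0,0,-0.01,0.52],[0,0,0,0,0,-0.04,0.52],[0,0,0,0,0,-0.08,0.52],[0,0,0,0,0,-0.13,0.52],[0,0,0,0,0,-0.17,0.52]]]' 30
python3 plan.py 570 60 210 180 634 172.5 170 186.6
python3 - <<'E'
from h import *
im,d,p,C=snap('top'); P=cloud(d,p,C)
for b in barrels(im,P,32,60,(340,540,280,480))+barrels(im,P,26,60,(560,700,-60,400)): print(b)
E
```

```text
t: 14.7
eef_pos: [439.0, 333.0, 42.9]
orientation: [179.9, 0.2, -174.7]
contact_force: [0.6, 0.5, -1.7]
opening: 39.0
gripper_force: 30.0
t: 15.5
eef_pos: [438.0, 332.6, 215.0]
orientation: [179.9, 0.2, -174.7]
contact_force: [0.9, -0.1, 0.6]
opening: 49.1
gripper_force: 0.0
turn [0.1 0.2 5.3] shift [-0.1064 -0.2835  0.005 ]
turn [ 0.1  0.2 -1.3] shift [-0.1804 -0.1774  0.0453]
(array([489. , 336. , -77.1,  38.8,  29.6,  50.5]), array([207, 244,  15,  13, 141], dtype=int32))
(array([483.8, 416.9, -81.8,  37.2,  30.3,  50.9]), array([177, 245,  15,  13, 151], dtype=int32))
(array([381.2, 327.9, -86.8,  38.6,  10.9,  50.3]), array([208, 288,  15,   5,  64], dtype=int32))
(array([631. , 285.5,  -9.4, 130.6,  40.4,  44.5]), array([224, 175,  23,  48, 656], dtype=int32))
(array([637. , 170.1,   6.4, 130.2,  39.5,  44.4]), array([268, 175,  18,  47, 640], dtype=int32))
(array([635.5,  58.1,  -4.4, 130.3,  39.9,  44.3]), array([308, 175,  18,  48, 648], dtype=int32))
```

```bash
python3 -m crank '[[[0,0,0,-0.04,-0.02,0,0.55],[0,0,0,-0.08,-0.05,0,0.55],[0,0,0,-0.12,-0.075,0.005,0.55],[0,0,0,-0.15,-0.09,0.01,0.55],[0,0,0,-0.17,-0.1,0.015,0.55],[0,0,0,-0.17,-0.1,0.015,0.55],[0,0,0,-0.17,-0.1,0.015,0.55],[0,0,0,-0.17,-0.1,0.015,0.55]]]' 30
python3 - <<'E'
from h import *
im,d,p,C=snap('wrist','w2.png'); P=cloud(d,p,C); np.savez('w2.npz',im=im,d=d,C=C)
print(np.round(tool()[:3,3],1))
B=barrels(im,P,26,60,(540,720,-60,400))
for b in B: print(b, panel(im,P,b[0][:3],22.))
E
```

```text
t: 16.35
eef_pos: [615.1, 249.0, 196.8]
orientation: [180.0, -0.0, -174.7]
contact_force: [-0.6, -0.1, -0.4]
opening: 51.7
gripper_force: 0.0
[615.  249.2 197. ]
(array([635.6,  59.3,  -4.2, 131.3,  39. ,  41.8]), array([ 105,  115,   45,  137, 5379], dtype=int32)) (np.int64(227), np.int64(3281), array([ 74.,  81., 140.]), array([-45., 146.]))
(array([637.1, 171.3,   3.6, 131.1,  39.1,  41.9]), array([ 214,  130,   49,  132, 4601], dtype=int32)) (np.int64(873), np.int64(2807), array([31., 50., 77.]), array([-59.,  82.]))
(array([631. , 285.9,  -9.5, 130.9,  39.6,  42. ]), array([ 321,  133,   74,  133, 5043], dtype=int32)) (np.int64(3), np.int64(2766), array([-49., -48., -47.]), array([-81.,  62.]))
```

View pics/w2.png

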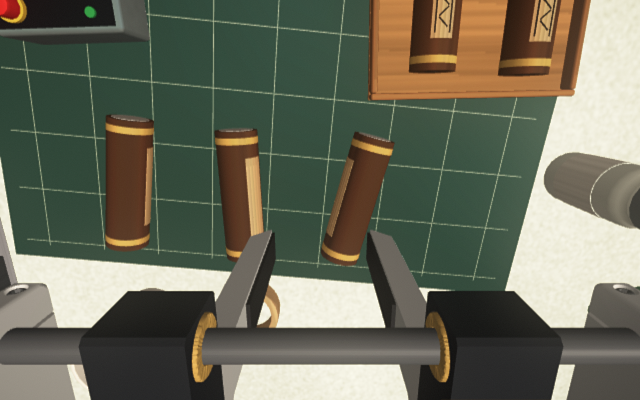

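The wrist view shows the blanks' panels on the right side of the left two images (130 and 240, i.e. +y) and on the left side of the third (345,195, i.e. -y). Both finished pieces are in the tray. The shaded panels need a better mask.

```bash
cat >> h.py <<'E'
def prof(im,P,b,zc=22.,rc=20):
    """edges of panel: mean brightness along 5-deg bins of angle round the axis"""
    a=np.radians(b[2]); ax=np.array([np.cos(a),np.sin(a)]); ny=np.array([-ax[1],ax[0]])
    D=P[...,:2]-np.array(b[:2]); s=D@ax; t=D@ny; h=P[...,2]-zc
    r=np.hypot(t,h); m=(abs(s)<33)&(r<24)&(r>16); ang=np.degrees(np.arctan2(t,h)); g=im[...,1].astype(float)
    return [(k,int(np.median(g[m&(abs(ang-k)<2.5)]))) for k in range(-160,161,5) if (m&(abs(ang-k)<2.5)).sum()>8]
E
python3 - <<'E'
from h import *
z=np.load('w2.npz');p=robot.camera_params('wrist');P=cloud(z['d'],p,z['C'])
for b in [(635.6,59.3,-4.3),(637.1,171.5,6.5),(631,285.9,-9.4)]: print(prof(z['im'],P,b,21.5))
z=np.load('side0.npz');p=robot.camera_params('side');P=cloud(z['d'],p,z['C'])
for b in [(637,61.2,-4.4),(638,174,6.6),(632,288.5,-9.2)]: print('side',prof(z['im'],P,b,23))
E
```

```text
[(-50, 37), (-45, 38), (-40, 39), (-35, 44), (-30, 46), (-25, 47), (-20, 48), (-15, 50), (-10, 51), (-5, 53), (0, 53), (5, 54), (10, 54), (15, 54), (20, 54), (25, 54), (30, 54), (35, 55), (40, 55), (45, 55), (50, 55), (55, 54), (60, 52), (65, 49), (70, 52), (75, 136), (80, 134), (85, 123), (90, 115), (95, 108), (100, 104), (105, 94), (110, 89), (145, 74), (150, 77)]
[(-65, 41), (-60, 35), (-55, 34), (-50, 35), (-45, 38), (-40, 40), (-35, 43), (-30, 45), (-25, 47), (-20, 49), (-15, 52), (-10, 54), (-5, 56), (0, 58), (5, 59), (10, 60), (15, 59), (20, 58), (25, 56), (30, 159), (35, 178), (40, 178), (45, 179), (50, 173), (55, 172), (60, 163), (65, 160), (70, 150), (75, 143), (80, 134), (90, 88)]
[(-90, 71), (-85, 72), (-80, 77), (-75, 78), (-70, 80), (-65, 86), (-60, 86), (-55, 94), (-50, 95), (-45, 45), (-40, 38), (-35, 42), (-30, 45), (-25, 47), (-20, 48), (-15, 50), (-10, 53), (-5, 55), (0, 56), (5, 57), (10, 58), (15, 58), (20, 58), (25, 58), (30, 57), (35, 58), (40, 57), (45, 57), (50, 56), (55, 54), (60, 54), (65, 54), (70, 59)]
side [(-20, 53), (-15, 55), (-5, 58), (0, 61), (5, 61), (10, 64), (15, 64), (20, 63), (30, 63), (35, 63), (45, 66), (50, 65), (60, 65), (80, 133), (100, 139)]
side [(-35, 53), (-30, 50), (-25, 49), (-20, 53), (-15, 54), (-10, 56), (-5, 60), (0, 62), (5, 64), (10, 65), (15, 66), (20, 64), (30, 133), (35, 165), (45, 163), (50, 163), (60, 166), (65, 163), (80, 146), (150, 69), (155, 68)]
side [(-45, 66), (-40, 62), (-35, 49), (-30, 48), (-25, 49), (-20, 51), (-15, 54), (-10, 57), (-5, 60), (0, 61), (5, 63), (10, 64), (15, 65), (20, 64), (25, 65), (30, 66), (35, 65), (40, 65), (45, 65), (50, 65), (55, 65), (60, 67), (65, 64), (70, 64), (75, 62), (85, 60), (90, 58), (95, 57)]
```

```bash
python3 plan.py 635.8 58.8 110 175.7
```

```text
turn [0.  0.  9.6] shift [-0.003  -0.1915  0.0869]
```

```bash
python3 -m crank '[[[0,0,3,-0.001,-0.04,0.01,0.55],[0,0,6,-0.002,-0.08,0.03,0.55],[0,0,9.6,-0.003,-0.12,0.05,0.55],[0,0,9.6,-0.003,-0.16,0.07,0.55],[0,0,9.6,-0.003,-0.19,0.087,0.55],[0,0,9.6,-0.003,-0.1915,0.087,0.55],[0,0,9.6,-0.003,-0.1915,0.087,0.55],[0,0,9.6,-0.003,-0.1915,0.087,0.55]]]' 30
python3 - <<'E'
from h import *
im,d,p,C=snap('top'); P=cloud(d,p,C)
for b in barrels(im,P,26,60,(560,700,-60,400)): print(b)
E
python3 plan.py 635.8 58.8 34 175.7
```

```text
t: 17.2
eef_pos: [637.0, 59.5, 110.8]
orientation: [180.0, 0.1, 175.7]
contact_force: [0.4, -0.5, 0.8]
opening: 51.6
gripper_force: 0.0
(array([630.9, 285.5,  -9.3, 130.4,  39.9,  44.6]), array([224, 175,  23,  48, 664], dtype=int32))
(array([636.4, 178. ,   3.7, 128.4,  27.8,  44.5]), array([268, 175,  11,  46, 366], dtype=int32))
(array([600.6,  61.2,  -3.3,  60.3,  39.5,  44.3]), array([308, 200,  16,  23, 304], dtype=int32))
turn [0.  0.1 0.1] shift [ 0.0015 -0.001   0.0769]
```

```bash
python3 -m crank '[[[0,0,0,0.001,-0.001,0.02,0.55],[0,0,0,0.001,-0.001,0.045,0.55],[0,0,0,0.001,-0.001,0.065,0.55],[0,0,0,0.001,-0.001,0.077,0.55],[0,0,0,0.001,-0.001,0.077,0.55],[0,0,0,0.001,-0.001,0.077,0.55],[0,0,0,0.001,-0.001,0.077,0.46],[0,0,0,0.001,-0.001,0.077,0.46]]]' 20
python3 plan.py 635.8 58.8 34 175.7
python3 -m crank '[[[0,0,0,0,-0.003,0,0.45],[0,0,0,0,-0.008,0,0.45],[0,0,0,0,-0.013,0,0.45],[0,0,0,0,-0.018,0,0.45],[0,0,0,0,-0.023,0,0.45],[0,0,0,0,-0.028,0,0.45],[0,0,0,0,-0.031,0,0.45],[0,0,0,0,-0.033,0,0.45]]]' 20
python3 plan.py 633.3 25.2 34 175.7
```

```text
t: 18.05
eef_pos: [636.7, 57.0, 33.9]
orientation: [180.0, 0.2, 175.7]
contact_force: [-1.0, -0.3, 0.5]
opening: 43.8
gripper_force: 0.0
turn [ 0.   0.2 -0. ] shift [ 0.001   0.0017 -0.0001]
t: 18.85
eef_pos: [632.9, 23.5, 32.3]
orientation: [-180.0, -0.0, 175.6]
contact_force: [-0.3, 0.8, 0.3]
opening: 42.4
gripper_force: 0.0
turn [-0.  -0.  -0.1] shift [-0.0003  0.0017 -0.0017]
```

```bash
python3 -m crank '[[[0,0,0,0,0.0015,0,0.45],[0,0,0,0,0.0015,0,0.45],[0,0,0,0,0.0015,0,0.3],[0,0,0,0,0.0015,0,0.3],[0,0,0,0,0.0015,0,0.3],[0,0,0,0,0.0015,0,0.3],[0,0,0,0,0.0015,-0.02,0.3],[0,0,0,0,0.0015,-0.06,0.3]]]' 30
python3 -m crank '[[[0,0,0,0,0,-0.03,0.3],[0,0,0,0,0,-0.06,0.3],[0,0,0,0,0,-0.06,0.3],[0,0,0,0,0,-0.06,0.3],[0,0,0,0,0,-0.06,0.3],[0,0,0,0,0,-0.06,0.3],[0,0,0,0,0,-0.06,0.3],[0,0,0,0,0,-0.06,0.3]]]' 30
python3 - <<'E'
from h import *
im,d,p,C=snap('wrist','w3.png'); P=cloud(d,p,C); T=tool(); np.savez('w3.npz',im=im,d=d,C=C)
t=T[:3,3]; print(np.round(t,1)); print(prof(im,P,(t[0],t[1],-4.3),t[2]-12))
im,d,p,C=snap('side','s3.png'); P=cloud(d,p,C); print(prof(im,P,(t[0],t[1]+2,-4.3),t[2]-11))
E
```

```text
t: 19.65
eef_pos: [629.0, 25.7, 88.3]
orientation: [-180.0, -0.6, 175.7]
contact_force: [1.2, 0.4, -1.5]
opening: 39.1
gripper_force: 30.0
t: 20.45
eef_pos: [632.5, 25.6, 151.2]
orientation: [180.0, -0.1, 175.7]
contact_force: [0.4, 0.2, -2.2]
opening: 39.1
gripper_force: 30.0
[632.7  25.5 151.5]
[(-100, 112), (-95, 112), (-90, 112), (-85, 112), (-80, 108), (-75, 43), (-70, 35), (-65, 34), (-60, 35), (-55, 37), (-50, 38), (-45, 40), (-40, 43), (-35, 46), (-30, 49), (-25, 51), (-20, 52), (-15, 172), (-10, 167), (-5, 175), (0, 180), (5, 181), (10, 182), (15, 185), (20, 181), (25, 182), (30, 181), (35, 143), (40, 58), (45, 61), (50, 61), (55, 60), (60, 57), (65, 54), (70, 54), (75, 55), (80, 79), (85, 112), (100, 113)]
[(30, 166), (35, 124), (40, 75), (45, 66), (50, 68), (55, 68), (60, 67), (65, 65), (70, 65), (75, 65)]
```

View pics/w3.png

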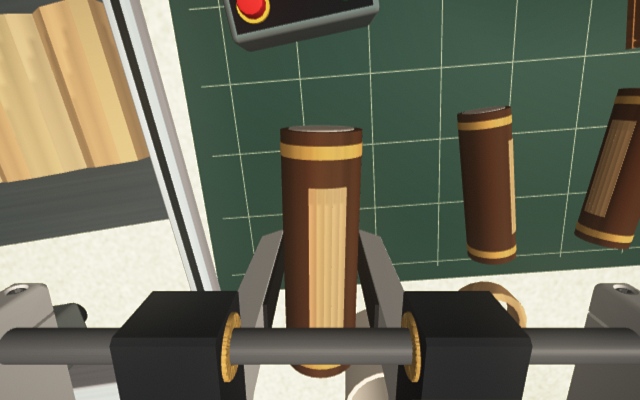

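The held blank's panel (columns 308–347 on a barrel at 283–360) sits about 9° short of straight up. I'll set it back down, roll it 3.2 mm more and regrip.

```bash
python3 -m crank '[[[0,0,0,0,0,0.04,0.3],[0,0,0,0,0,0.08,0.3],[0,0,0,0,0,0.105,0.3],[0,0,0,0,0,0.116,0.3],[0,0,0,0,0,0.118,0.3],[0,0,0,0,0,0.118,0.3],[0,0,0,0,0,0.118,0.45],[0,0,0,0,0,0.118,0.45]]]' 30
python3 -m crank '[[[0,0,0,0,0,0,0.45],[0,0,0,0,-0.001,0,0.45],[0,0,0,0,-0.002,0,0.45],[0,0,0,0,-0.0032,0,0.45],[0,0,0,0,-0.0032,0,0.3],[0,0,0,0,-0.0032,0,0.3],[0,0,0,0,-0.0032,0,0.3],[0,0,0,0,-0.0032,0,0.3]]]' 30
python3 -m crank '[[[0,0,0,0,0,-0.02,0.3],[0,0,0,0,0,-0.06,0.3],[0,0,0,0,0,-0.1,0.3],[0,0,0,0,0,-0.13,0.3],[0,0,0,0,0,-0.13,0.3],[0,0,0,0,0,-0.13,0.3],[0,0,0,0,0,-0.13,0.3],[0,0,0,0,0,-0.13,0.3]]]' 30
python3 - <<'E'
from h import *
im,d,p,C=snap('wrist','w4.png'); P=cloud(d,p,C); T=tool(); np.savez('w4.npz',im=im,d=d,C=C)
t=T[:3,3]; print(np.round(t,1)); print(prof(im,P,(t[0],t[1],-4.3),t[2]-12))
for b in barrels(im,P,26,60,(540,720,60,400)): print(b[0],prof(im,P,b[0][:3],21.5))
for r in (200,250): print(''.join('%d '%v for v in im[r,270:370:2,1]))
E
python3 plan.py 535 -176 150 185.3
```

```text
t: 21.35
eef_pos: [634.9, 25.3, 36.6]
orientation: [-180.0, 0.2, 175.7]
contact_force: [0.1, -0.3, 0.4]
opening: 42.3
gripper_force: 0.0
t: 22.15
eef_pos: [632.8, 22.1, 34.4]
orientation: [-180.0, -0.0, 175.7]
contact_force: [0.2, -0.5, 0.6]
opening: 39.2
gripper_force: 30.0
t: 22.95
eef_pos: [631.0, 22.5, 161.4]
orientation: [180.0, -0.3, 175.7]
contact_force: [0.3, -0.1, -1.7]
opening: 39.0
gripper_force: 30.0
[631.3  22.5 161.7]
[(-100, 113), (-90, 113), (-85, 54), (-80, 39), (-75, 37), (-70, 36), (-65, 37), (-60, 38), (-55, 40), (-50, 42), (-45, 44), (-40, 46), (-35, 48), (-30, 51), (-25, 159), (-20, 147), (-15, 174), (-10, 166), (-5, 186), (0, 180), (5, 175), (10, 186), (15, 176), (20, 188), (25, 176), (30, 62), (35, 59), (40, 62), (45, 63), (50, 62), (55, 61), (60, 59), (65, 57), (70, 55), (75, 54), (80, 58), (85, 72), (90, 96), (105, 91)]
[631.  283.2  -4.6 130.1  36.2  41.8] [(-160, 87), (-155, 86), (-150, 86), (-145, 86), (-140, 84), (-125, 33), (-120, 29), (-115, 26), (-110, 27), (-105, 36), (-100, 60), (-95, 60), (-90, 62), (-85, 66), (-80, 65), (-75, 74), (-70, 72), (-65,
[... 343 characters left out ...]
), (-75, 29), (-70, 30), (-65, 30), (-60, 31), (-55, 31), (-50, 33), (-45, 34), (-40, 36), (-35, 39), (-30, 41), (-25, 43), (-20, 46), (-15, 48), (-10, 50), (-5, 52), (0, 55), (5, 57), (10, 58), (15, 58), (20, 57), (25, 56), (30, 58), (35, 164), (40, 177), (45, 180), (50, 174), (55, 170), (60, 146)]
79 78 78 78 79 79 69 32 37 38 42 42 44 46 48 47 151 146 149 147 165 163 165 163 177 175 176 174 178 176 178 177 175 176 177 73 58 60 62 61 63 62 58 56 53 79 79 78 78 78 
114 113 113 118 61 32 36 35 38 39 41 44 46 48 48 48 106 159 150 146 177 171 164 159 189 180 172 180 191 182 172 190 187 178 170 55 60 63 63 62 62 60 58 56 30 30 32 91 113 113 
turn [ 0.  -0.3 -9.6] shift [ 0.0809 -0.2052  0.012 ]
```

Now within about 1° of up (panel columns 302–340 on a barrel at 280–360). I'm carrying it to the third groove.

```bash
python3 plan.py 544 -327.5 160 185.3
python3 -m crank '[[[0,0,-2,0.008,-0.03,0,0.3],[0,0,-4,0.02,-0.08,0,0.3],[0,0,-6,0.032,-0.13,0,0.3],[0,0,-8,0.045,-0.18,0,0.3],[0,0,-9.6,0.056,-0.225,0,0.3],[0,0,-9.6,0.066,-0.27,0,0.3],[0,0,-9.6,0.075,-0.31,0,0.3],[0,0,-9.6,0.082,-0.34,0,0.3]]]' 30
python3 plan.py 544 -327.5 160 185.3
```

```text
turn [ 0.  -0.3 -9.6] shift [ 0.0605 -0.3556  0.0019]
t: 23.8
eef_pos: [523.7, -312.7, 163.1]
orientation: [179.9, -0.1, -174.9]
contact_force: [0.1, 0.1, -1.2]
opening: 39.3
gripper_force: 30.0
turn [ 0.1 -0.1 -0.2] shift [-0.0189 -0.0165  0.003 ]
```

```bash
python3 -m crank '[[[0,0,0,-0.01,-0.01,0.01,0.3],[0,0,0,-0.019,-0.016,0.03,0.3],[0,0,0,-0.019,-0.0165,0.06,0.3],[0,0,0,-0.019,-0.0165,0.07,0.3],[0,0,0,-0.019,-0.0165,0.07,0.3],[0,0,0,-0.019,-0.0165,0.07,0.3],[0,0,0,-0.019,-0.0165,0.07,0.3],[0,0,0,-0.019,-0.0165,0.07,0.3]]]' 30
python3 plan.py 544 -327.5 61 185.3
python3 - <<'E'
from h import *
im,d,p,C=snap('top'); P=cloud(d,p,C)
for b in barrels(im,P,60,125,(440,640,-400,-260)): print(b)
E
```

```text
t: 24.6
eef_pos: [546.7, -325.8, 96.2]
orientation: [-179.9, 0.1, -174.7]
contact_force: [-0.4, -0.0, -2.0]
opening: 39.1
gripper_force: 30.0
turn [-0.1  0.1 -0. ] shift [ 0.0029 -0.0014  0.0352]
(array([ 597.1, -319.1,  -79.7,   39.6,   31.7,  105.1]), array([450, 206,  17,  13, 165], dtype=int32))
(array([ 502.1, -314. ,  -13.5,   33.3,   18.9,  105.1]), array([455, 242,  11,  14,  94], dtype=int32))
```

```bash
python3 -m crank '[[[0,0,0,0.003,-0.0014,0.01,0.3],[0,0,0,0.003,-0.0014,0.02,0.3],[0,0,0,0.003,-0.0014,0.027,0.3],[0,0,0,0.003,-0.0014,0.031,0.3],[0,0,0,0.003,-0.0014,0.033,0.3],[0,0,0,0.003,-0.0014,0.035,0.3],[0,0,0,0.003,-0.0014,0.035,0.3],[0,0,0,0.003,-0.0014,0.035,0.3]]]' 30
python3 -m crank '[[[0,0,0,0,0,0,0.5],[0,0,0,0,0,0,0.55],[0,0,0,0,0,0,0.55],[0,0,0,0,0,-0.005,0.55],[0,0,0,0,0,-0.03,0.55],[0,0,0,0,0,-0.07,0.55],[0,0,0,0,0,-0.12,0.55],[0,0,0,0,0,-0.14,0.55]]]' 30
python3 - <<'E'
from h import *
im,d,p,C=snap('wrist'); P=cloud(d,p,C); T=tool()
for b in barrels(im,P,52,80,(440,640,-480,-120)): print(b[0],prof(im,P,b[0][:3],47.5))
im,d,p,C=snap('top'); P=cloud(d,p,C)
for b in barrels(im,P,26,60,(560,720,-60,400)): print(b[0])
E
python3 plan.py 637 169.9 110 186.4
```

```text
t: 25.45
eef_pos: [543.3, -328.0, 60.4]
orientation: [-179.9, 0.1, -174.7]
contact_force: [-2.2, -2.2, 3.9]
opening: 39.0
gripper_force: 30.0
t: 26.25
eef_pos: [545.2, -328.3, 205.6]
orientation: [-179.7, 0.4, -174.7]
contact_force: [0.8, 0.1, 1.7]
opening: 51.9
gripper_force: 0.0
[ 544.9 -327.7    5.2  130.9   39.3   68.2] [(-80, 86), (-75, 68), (-70, 50), (-65, 44), (-60, 46), (-55, 48), (-50, 49), (-45, 51), (-40, 53), (-35, 54), (-30, 62), (-25, 156), (-20, 150), (-15, 172), (-10, 165), (-5, 180), (0, 180), (5, 185), (10, 181), (15, 183), (20, 185), (25, 144), (30, 63), (35, 66), (40, 68), (45, 68), (50, 66), (55, 65), (60, 63), (65, 62), (70, 64), (75, 78), (80, 94)]
[637.4 170.1   6.4 131.5  40.1  44.7]
[631.  285.4  -9.5 130.6  40.6  44.6]
turn [-0.4  0.4 -1.1] shift [-0.1362  0.4886  0.0926]
```

```bash
python3 -m crank '[[[0,0,0,-0.012,0.045,0,0.55],[0,0,0,-0.025,0.09,0.0,0.55],[0,0,0,-0.039,0.14,0,0.55],[0,0,0,-0.053,0.19,0,0.55],[0,0,0,-0.067,0.24,0,0.55],[0,0,0,-0.08,0.29,0,0.55],[0,0,0,-0.095,0.34,0,0.55],[0,0,0,-0.109,0.39,0,0.55]]]' 30
python3 -m crank '[[[0,0,-1,-0.012,0.045,0.02,0.55],[0,0,-1,-0.024,0.09,0.05,0.55],[0,0,-1,-0.026,0.097,0.07,0.55],[0,0,-1,-0.026,0.097,0.08,0.55],[0,0,-1,-0.026,0.097,0.08,0.55],[0,0,-1,-0.026,0.097,0.08,0.55],[0,0,-1,-0.026,0.097,0.08,0.55],[0,0,-1,-0.026,0.097,0.08,0.55]]]' 30
python3 plan.py 637 170.5 34 186.4
```

```text
t: 27.15
eef_pos: [612.2, 62.3, 196.7]
orientation: [180.0, -0.2, -174.7]
contact_force: [1.3, -0.9, 0.5]
opening: 51.8
gripper_force: 0.0
t: 27.95
eef_pos: [631.8, 158.0, 121.2]
orientation: [-180.0, 0.2, -173.8]
contact_force: [0.6, -0.4, -0.3]
opening: 51.7
gripper_force: 0.0
turn [-0.   0.2 -0.2] shift [-0.0063  0.0118  0.0872]
```

```bash
python3 -m crank '[[[0,0,0,-0.003,0.006,0,0.55],[0,0,0,-0.0063,0.0118,0,0.55],[0,0,0,-0.0063,0.0118,0,0.55],[0,0,0,-0.0063,0.0118,0.02,0.55],[0,0,0,-0.0063,0.0118,0.03,0.55],[0,0,0,-0.0063,0.0118,0.03,0.55],[0,0,0,-0.0063,0.0118,0.03,0.55],[0,0,0,-0.0063,0.0118,0.03,0.55]]]' 30
python3 plan.py 637 170.3 34 186.4
python3 - <<'E'
from h import *
im,d,p,C=snap('wrist'); P=cloud(d,p,C)
for b in barrels(im,P,26,60,(560,720,60,400)): print(b[0],prof(im,P,b[0][:3],21.5))
E
```

```text
t: 28.75
eef_pos: [636.1, 171.6, 90.2]
orientation: [180.0, 0.1, -173.7]
contact_force: [0.6, 0.1, -0.5]
opening: 51.4
gripper_force: 0.0
turn [ 0.   0.1 -0.1] shift [-0.0006 -0.0014  0.0562]
[637.  170.6   6.2 131.   39.5  41.9] [(-85, 86), (-80, 74), (-75, 60), (-70, 54), (-65, 54), (-60, 55), (-55, 57), (-50, 59), (-45, 62), (-40, 66), (-35, 70), (-30, 73), (-25, 77), (-20, 81), (-15, 84), (-10, 87), (-5, 91), (0, 94), (5, 96), (10, 98), (15, 98), (20, 97), (25, 95), (30, 129), (35, 245), (40, 239), (45, 243), (50, 239), (55, 239), (60, 233), (65, 232), (70, 223), (75, 216), (80, 194)]
[625.6 285.4 -10.6 120.5  38.6  41.9] [(-155, 117), (-150, 127), (-145, 130), (-115, 88), (-110, 87), (-105, 94), (-100, 97), (-95, 99), (-90, 108), (-85, 112), (-80, 115), (-75, 126), (-70, 122), (-65, 140), (-60, 132), (-55, 149), (-50, 145), (-45, 140), (-40, 58), (-35, 64), (-30, 69), (-25, 73), (-20, 77), (-15, 79), (-10, 82), (-5, 86), (0, 89), (5, 90), (10, 92), (15, 92), (20, 92), (25, 92), (30, 92), (35, 91), (40, 91), (45, 92), (50, 103), (55, 105)]
```

```bash
python3 -m crank '[[[0,0,0,-0.0006,-0.0011,0.02,0.55],[0,0,0,-0.0006,-0.0011,0.04,0.55],[0,0,0,-0.0006,-0.0011,0.052,0.55],[0,0,0,-0.0006,-0.0011,0.056,0.55],[0,0,0,-0.0006,-0.0011,0.056,0.55],[0,0,0,-0.0006,-0.0011,0.056,0.55],[0,0,0,-0.0006,-0.0011,0.056,0.45],[0,0,0,-0.0006,-0.0011,0.056,0.45]]]' 20
python3 -m crank '[[[0,0,0,0,-0.003,0,0.45],[0,0,0,0,-0.006,0,0.45],[0,0,0,0,-0.009,0,0.45],[0,0,0,0,-0.012,0,0.45],[0,0,0,0,-0.015,0,0.45],[0,0,0,0,-0.018,0,0.45],[0,0,0,0,-0.019,0,0.45],[0,0,0,0,-0.019,0,0.45]]]' 20
python3 plan.py 639.2 151.2 34 186.4
```

```text
t: 29.6
eef_pos: [637.0, 170.6, 34.4]
orientation: [180.0, 0.1, -173.7]
contact_force: [0.3, -0.2, -0.1]
opening: 42.8
gripper_force: 0.0
t: 30.4
eef_pos: [638.4, 151.4, 33.4]
orientation: [-180.0, -0.0, -173.8]
contact_force: [-0.1, 0.4, -0.4]
opening: 42.4
gripper_force: 0.0
turn [-0.  -0.  -0.2] shift [-0.0008 -0.0002 -0.0006]
```

Grip, lift and check.

```bash
python3 -m crank '[[[0,0,0,0,0,0,0.3],[0,0,0,0,0,0,0.3],[0,0,0,0,0,0,0.3],[0,0,0,0,0,0,0.3],[0,0,0,0,0,-0.03,0.3],[0,0,0,0,0,-0.07,0.3],[0,0,0,0,0,-0.11,0.3],[0,0,0,0,0,-0.125,0.3]]]' 30
python3 -m crank '[[[0,0,0,0,0,0,0.3],[0,0,0,0,0,0,0.3],[0,0,0,0,0,0,0.3],[0,0,0,0,0,0,0.3],[0,0,0,0,0,0,0.3],[0,0,0,0,0,0,0.3],[0,0,0,0,0,0,0.3],[0,0,0,0,0,0,0.3]]]' 30
python3 - <<'E'
from h import *
im,d,p,C=snap('wrist'); P=cloud(d,p,C); T=tool(); t=T[:3,3]
print(np.round(t,1),prof(im,P,(t[0],t[1],6.3),t[2]-12))
E
python3 plan.py 538 -251.9 155 185.3
```

```text
t: 31.2
eef_pos: [641.0, 152.2, 163.3]
orientation: [180.0, 0.5, -173.7]
contact_force: [1.5, -0.1, -0.7]
opening: 39.0
gripper_force: 30.0
t: 32.0
eef_pos: [638.4, 151.6, 158.3]
orientation: [-180.0, -0.0, -173.7]
contact_force: [-0.5, 0.2, -1.5]
opening: 39.7
gripper_force: 30.0
[638.4 151.6 158.4] [(-100, 106), (-95, 105), (-90, 106), (-85, 104), (-80, 60), (-75, 37), (-70, 35), (-65, 35), (-60, 37), (-55, 38), (-50, 40), (-45, 42), (-40, 45), (-35, 47), (-30, 49), (-25, 51), (-20, 167), (-15, 156), (-10, 180), (-5, 170), (0, 190), (5, 179), (10, 186), (15, 180), (20, 186), (25, 182), (30, 162), (35, 58), (40, 61), (45, 63), (50, 62), (55, 60), (60, 58), (65, 56), (70, 54), (75, 53), (80, 58), (85, 79), (95, 105), (100, 106)]
turn [-0.  0.  1.] shift [ 0.1438 -0.3902  0.0034]
```

```bash
python3 -m crank '[[[-1,0,0.2,0.012,-0.035,0,0.3],[-2,0,0.4,0.028,-0.08,0,0.3],[-3,0,0.6,0.046,-0.125,0,0.3],[-4.5,0,0.8,0.062,-0.17,0,0.3],[-4.5,0,1,0.079,-0.215,0,0.3],[-4.5,0,1,0.095,-0.26,0,0.3],[-4.5,0,1,0.112,-0.305,0,0.3],[-4.5,0,1,0.128,-0.35,0,0.3]]]' 30
python3 -m crank '[[[0,0,0,0.01,-0.03,0,0.3],[0,0,0,0.014,-0.041,0.02,0.3],[0,0,0,0.014,-0.041,0.04,0.3],[0,0,0,0.014,-0.041,0.055,0.3],[0,0,0,0.014,-0.041,0.055,0.3],[0,0,0,0.014,-0.041,0.055,0.3],[0,0,0,0.014,-0.041,0.055,0.3],[0,0,0,0.014,-0.041,0.055,0.3]]]' 30
python3 - <<'E'
from h import *
T=tool(); print(np.round(T[:3,:3].T@(np.array([539.3,-252.8,61])-T[:3,3])/1000,4), robot.observe()['orientation'])
E
```

```text
t: 32.85
eef_pos: [548.7, -212.2, 158.9]
orientation: [175.5, 0.0, -174.8]
contact_force: [0.1, -0.8, -1.3]
opening: 39.0
gripper_force: 30.0
t: 33.65
eef_pos: [539.6, -248.2, 101.7]
orientation: [175.6, 0.1, -174.7]
contact_force: [0.3, -0.2, -1.5]
opening: 39.2
gripper_force: 30.0
[ 0.0008 -0.0077  0.0402] [ 1.75596272e+02  7.06649873e-02 -1.74707174e+02]
```

```bash
python3 -m crank '[[[0,0,0,0.001,-0.004,0.01,0.3],[0,0,0,0.001,-0.0077,0.022,0.3],[0,0,0,0.001,-0.0077,0.03,0.3],[0,0,0,0.001,-0.0077,0.035,0.3],[0,0,0,0.001,-0.0077,0.038,0.3],[0,0,0,0.001,-0.0077,0.04,0.3],[0,0,0,0.001,-0.0077,0.04,0.3],[0,0,0,0.001,-0.0077,0.04,0.3]]]' 30
python3 -m crank '[[[0,0,0,0,0,0,0.5],[0,0,0,0,0,0,0.55],[0,0,0,0,0,0,0.55],[0,0,0,0,0,-0.005,0.55],[0,0,0,0,0,-0.03,0.55],[2,0,0,0,0,-0.07,0.55],[4.4,0,0,0,0,-0.12,0.55],[4.4,0,0,0,0,-0.14,0.55]]]' 30
python3 - <<'E'
from h import *
im,d,p,C=snap('wrist'); P=cloud(d,p,C); T=tool()
for b in barrels(im,P,52,80,(440,640,-480,-120)): print(b[0],prof(im,P,b[0][:3],47.5))
im,d,p,C=snap('top'); P=cloud(d,p,C)
for b in barrels(im,P,26,60,(560,720,-60,400)): print(b[0])
E
python3 plan.py 631 285.5 80 170.6
```

```text
t: 34.45
eef_pos: [538.3, -252.7, 60.2]
orientation: [175.5, -0.0, -174.7]
contact_force: [0.4, 0.2, -0.9]
opening: 39.0
gripper_force: 30.0
t: 35.25
eef_pos: [541.6, -264.5, 205.9]
orientation: [-179.7, 0.4, -174.7]
contact_force: [0.1, 0.4, 0.9]
opening: 51.8
gripper_force: 0.0
[ 544.6 -327.3    3.9  130.1   39.1   68.2] [(-70, 90), (-65, 68), (-60, 51), (-55, 47), (-50, 49), (-45, 51), (-40, 53), (-35, 53), (-30, 80), (-25, 157), (-20, 151), (-15, 172), (-10, 165), (-5, 185), (0, 176), (5, 187), (10, 178), (15, 187), (20, 181), (25, 96), (30, 63), (35, 66), (40, 67), (45, 67), (50, 66), (55, 64), (60, 63), (65, 62), (70, 59), (75, 56), (80, 57), (85, 66), (90, 89), (125, 184), (130, 182)]
[ 539.  -251.9    5.2  130.9   39.1   68.2] [(-80, 68), (-75, 68), (-70, 41), (-65, 41), (-60, 45), (-55, 47), (-50, 49), (-45, 50), (-40, 51), (-35, 52), (-30, 68), (-25, 155), (-20, 147), (-15, 171), (-10, 162), (-5, 185), (0, 174), (5, 187), (10, 177), (15, 187), (20, 178), (25, 91), (30, 64), (35, 67), (40, 68), (45, 68), (50, 67), (55, 65), (60, 62), (65, 62), (70, 70), (75, 95)]
[631.  285.7  -9.3 131.3  40.5  44.6]
turn [-0.2  0.5 14.7] shift [-0.1385  0.5407  0.1234]
```

```bash
python3 -m crank '[[[0,0,2,-0.012,0.045,0,0.55],[0,0,4,-0.025,0.09,0.0,0.55],[0,0,6,-0.037,0.14,0,0.55],[0,0,8,-0.05,0.19,0,0.55],[0,0,10,-0.063,0.24,0,0.55],[0,0,12,-0.076,0.29,0,0.55],[0,0,14,-0.088,0.34,0,0.55],[0,0,14.7,-0.1,0.39,0,0.55]]]' 30
python3 plan.py 631 285.8 90 170.6
```

```text
t: 36.15
eef_pos: [600.3, 126.7, 197.6]
orientation: [180.0, -0.3, 170.5]
contact_force: [0.5, -0.0, 1.1]
opening: 51.8
gripper_force: 0.0
turn [ 0.  -0.3 -0.1] shift [-0.0045  0.1619  0.1077]
```

```bash
python3 -m crank '[[[0,0,0,-0.001,0.04,0.01,0.55],[0,0,0,-0.003,0.09,0.03,0.55],[0,0,0,-0.0045,0.13,0.05,0.55],[0,0,0,-0.0045,0.16,0.08,0.55],[0,0,0,-0.0045,0.162,0.1,0.55],[0,0,0,-0.0045,0.162,0.107,0.55],[0,0,0,-0.0045,0.162,0.107,0.55],[0,0,0,-0.0045,0.162,0.107,0.55]]]' 30
python3 - <<'E'
from h import *
im,d,p,C=snap('wrist'); P=cloud(d,p,C)
for b in barrels(im,P,26,60,(540,720,200,400)): print(b[0],prof(im,P,b[0][:3],21.5))
E
python3 plan.py 631 285.8 34 170.6
```

```text
t: 36.95
eef_pos: [632.9, 283.3, 93.5]
orientation: [179.9, -0.1, 170.5]
contact_force: [0.4, 0.2, 0.1]
opening: 51.9
gripper_force: 0.0
[631.1 286.   -9.4 131.3  39.5  41.8] [(-80, 77), (-75, 76), (-70, 79), (-65, 84), (-60, 84), (-55, 92), (-50, 94), (-45, 40), (-40, 37), (-35, 41), (-30, 44), (-25, 46), (-20, 48), (-15, 50), (-10, 53), (-5, 55), (0, 56), (5, 57), (10, 57), (15, 57), (20, 57), (25, 57), (30, 57), (35, 57), (40, 57), (45, 57), (50, 57), (55, 56), (60, 54), (65, 51), (70, 48), (75, 47), (80, 52)]
turn [ 0.1  0.  -0.1] shift [0.0029 0.0018 0.0606]
```

```bash
python3 -m crank '[[[0,0,0,0.003,0.0018,0.02,0.55],[0,0,0,0.003,0.0018,0.04,0.55],[0,0,0,0.003,0.0018,0.055,0.55],[0,0,0,0.003,0.0018,0.0605,0.55],[0,0,0,0.003,0.0018,0.0605,0.55],[0,0,0,0.003,0.0018,0.0605,0.55],[0,0,0,0.003,0.0018,0.0605,0.45],[0,0,0,0.003,0.0018,0.0605,0.45]]]' 20
python3 -m crank '[[[0,0,0,0,0.003,0,0.45],[0,0,0,0,0.007,0,0.45],[0,0,0,0,0.011,0,0.45],[0,0,0,0,0.015,0,0.45],[0,0,0,0,0.019,0,0.45],[0,0,0,0,0.023,0,0.45],[0,0,0,0,0.026,0,0.45],[0,0,0,0,0.0263,0,0.45]]]' 20
python3 plan.py 635.3 312 34 170.6
```

```text
t: 37.8
eef_pos: [630.7, 286.8, 34.0]
orientation: [179.9, 0.0, 170.6]
contact_force: [-0.5, -0.1, -0.5]
opening: 42.6
gripper_force: 0.0
t: 38.6
eef_pos: [634.2, 313.0, 32.8]
orientation: [179.9, -0.1, 170.6]
contact_force: [0.8, -0.6, -1.5]
opening: 42.4
gripper_force: 0.0
turn [ 0.1 -0.1 -0. ] shift [-0.0013 -0.0008 -0.0012]
```

```bash
python3 -m crank '[[[0,0,0,0,-0.0008,-0.001,0.45],[0,0,0,0,-0.0008,-0.001,0.3],[0,0,0,0,-0.0008,-0.001,0.3],[0,0,0,0,-0.0008,-0.001,0.3],[0,0,0,0,-0.0008,-0.03,0.3],[0,0,0,0,-0.0008,-0.07,0.3],[0,0,0,0,-0.0008,-0.11,0.3],[0,0,0,0,-0.0008,-0.125,0.3]]]' 30
python3 -m crank '[[[0,0,0,0,0,0,0.3],[0,0,0,0,0,0,0.3],[0,0,0,0,0,0,0.3],[0,0,0,0,0,0,0.3],[0,0,0,0,0,0,0.3],[0,0,0,0,0,0,0.3],[0,0,0,0,0,0,0.3],[0,0,0,0,0,0,0.3]]]' 30
python3 - <<'E'
from h import *
im,d,p,C=snap('wrist'); P=cloud(d,p,C); T=tool(); t=T[:3,3]
print(np.round(t,1),prof(im,P,(t[0],t[1],-9.4),t[2]-12))
E
python3 plan.py 532 -176.3 160 185.3
```

```text
t: 39.4
eef_pos: [636.7, 312.2, 163.1]
orientation: [179.7, 0.3, 170.5]
contact_force: [1.0, -0.5, -0.6]
opening: 39.3
gripper_force: 30.0
t: 40.2
eef_pos: [634.2, 311.5, 157.8]
orientation: [179.9, -0.1, 170.6]
contact_force: [0.7, -0.1, -0.8]
opening: 39.2
gripper_force: 30.0
[634.2 311.5 157.9] [(-100, 117), (-90, 117), (-85, 112), (-80, 45), (-75, 36), (-70, 35), (-65, 35), (-60, 37), (-55, 38), (-50, 40), (-45, 42), (-40, 44), (-35, 46), (-30, 49), (-25, 157), (-20, 146), (-15, 172), (-10, 163), (-5, 181), (0, 176), (5, 172), (10, 181), (15, 175), (20, 183), (25, 172), (30, 58), (35, 60), (40, 62), (45, 62), (50, 62), (55, 60), (60, 58), (65, 56), (70, 54), (75, 54), (80, 52), (85, 115), (90, 107)]
turn [  0.1  -0.  -14.7] shift [ 0.0208 -0.4979 -0.0029]
```

```bash
python3 -m crank '[[[0,0,-2,0.002,-0.04,0,0.3],[0,0,-4,0.004,-0.085,0,0.3],[0,0,-6,0.006,-0.13,0,0.3],[0,0,-8,0.008,-0.18,0,0.3],[0,0,-10,0.01,-0.23,0,0.3],[0,0,-12,0.012,-0.28,0,0.3],[0,0,-14,0.014,-0.33,0,0.3],[0,0,-14.7,0.016,-0.38,0,0.3]]]' 30
python3 plan.py 532.5 -176.2 110 185.3
```

```text
t: 41.05
eef_pos: [555.6, -62.4, 157.9]
orientation: [179.9, 0.0, -174.7]
contact_force: [0.4, -1.0, -1.7]
opening: 39.2
gripper_force: 30.0
turn [0.1 0.  0. ] shift [ 0.0336 -0.1112  0.0477]
```

```bash
python3 -m crank '[[[0,0,0,0.013,-0.045,0,0.3],[0,0,0,0.026,-0.085,0.01,0.3],[0,0,0,0.033,-0.107,0.03,0.3],[0,0,0,0.033,-0.111,0.045,0.3],[0,0,0,0.033,-0.111,0.048,0.3],[0,0,0,0.033,-0.111,0.048,0.3],[0,0,0,0.033,-0.111,0.048,0.3],[0,0,0,0.033,-0.111,0.048,0.3]]]' 30
python3 plan.py 532.5 -176.2 61 185.3
```

```text
t: 41.85
eef_pos: [534.4, -173.2, 110.1]
orientation: [179.9, 0.1, -174.6]
contact_force: [-0.7, 0.2, -1.6]
opening: 39.3
gripper_force: 30.0
turn [0.1 0.1 0.1] shift [ 0.0022 -0.0029  0.0491]
```

```bash
python3 -m crank '[[[0,0,0,0.002,-0.0025,0.015,0.3],[0,0,0,0.002,-0.0028,0.03,0.3],[0,0,0,0.002,-0.0028,0.04,0.3],[0,0,0,0.002,-0.0028,0.045,0.3],[0,0,0,0.002,-0.0028,0.047,0.3],[0,0,0,0.002,-0.0028,0.049,0.3],[0,0,0,0.002,-0.0028,0.049,0.3],[0,0,0,0.002,-0.0028,0.049,0.3]]]' 30
python3 -m crank '[[[0,0,0,0,0,0,0.5],[0,0,0,0,0,0,0.55],[0,0,0,0,0,0,0.55],[0,0,0,0,0,-0.005,0.55],[0,0,0,0,0,-0.03,0.55],[0,0,0,0,0,-0.07,0.55],[0,0,0,0,0,-0.12,0.55],[0,0,0,0,0,-0.16,0.55]]]' 30
python3 - <<'E'
from h import *
im,d,p,C=snap('wrist','w5.png'); P=cloud(d,p,C); T=tool()
for b in barrels(im,P,52,80,(440,640,-480,-120)): print(b[0],prof(im,P,b[0][:3],47.5))
for n in ['top','side']:
    im,d,p,C=snap(n,n+'5.png'); P=cloud(d,p,C); print(n)
    for b in barrels(im,P,80,98,(380,520,-60,90))+barrels(im,P,26,60,(300,720,-60,600)): print(b[0])
E
python3 plan.py 439.7 17.5 150 186.7
```

```text
t: 42.65
eef_pos: [532.0, -177.2, 60.5]
orientation: [179.9, 0.0, -174.7]
contact_force: [-0.6, 0.6, -1.7]
opening: 39.2
gripper_force: 30.0
t: 43.45
eef_pos: [532.1, -177.4, 223.2]
orientation: [180.0, 0.1, -174.7]
contact_force: [0.3, -0.7, -0.2]
opening: 51.6
gripper_force: 0.0
[ 545.  -326.4    5.3  130.7   38.1   68.1] [(-60, 104), (-55, 85), (-50, 55), (-45, 48), (-40, 48), (-35, 56), (-30, 116), (-25, 154), (-20, 159), (-15, 168), (-10, 171), (-5, 182), (0, 175), (5, 186), (10, 177), (15, 187), (20, 173), (25, 63), (30, 62), (35, 65), (40, 65), (45, 65), (50, 64), (55, 62), (60, 61), (65, 60), (70, 58), (75, 57), (80, 55), (85, 52), (90, 49), (95, 52), (100, 65), (105, 83), (110, 110), (125, 183), (130, 185), (135, 183)]
[ 538.8 -251.3    3.9  130.6   38.9   68.2] [(-70, 103), (-65, 72), (-60, 57), (-55, 45), (-50, 45), (-45, 49), (-40, 50), (-35, 55), (-30, 129), (-25, 151), (-20, 157), (-15, 167), (-10, 170), (-5, 180), (0, 175), (5, 185), (10, 177), (15, 187), (20, 173), (25, 64), (30, 64), (35, 66), (40, 66), (45, 66), (50, 65), (55, 63), (60, 62), (65, 61), (70, 59), (75,
[... 198 characters left out ...]
 52), (-35, 54), (-30, 54), (-25, 162), (-20, 159), (-15, 158), (-10, 174), (-5, 175), (0, 186), (5, 178), (10, 187), (15, 177), (20, 188), (25, 175), (30, 72), (35, 65), (40, 69), (45, 69), (50, 68), (55, 66), (60, 64), (65, 62), (70, 70), (75, 78), (80, 96)]
top
[439.4  17.    6.7  48.9  13.9  96.5]
[586.6 492.6 -14.2  51.7  22.7  58.4]
[439.1 332.3   4.9 129.7  40.8  50.5]
[446.8  17.9  13.7 120.1 104.8  56.9]
[434.  414.1   5.  130.1  39.7  51.2]
side
[440.   20.3   6.2  49.1  17.2  96.4]
[447.5  19.8  -3.8 121.  110.   56.2]
[439.8 337.6   4.8 131.2  40.3  49.7]
[434.9 417.7   5.3 131.1  39.2  50. ]
[588.4 527.1   8.8  48.6  16.8  58.3]
turn [-0.2  0.4 -1.4] shift [0.0766 0.204  0.0736]
```

View pics/w5.png

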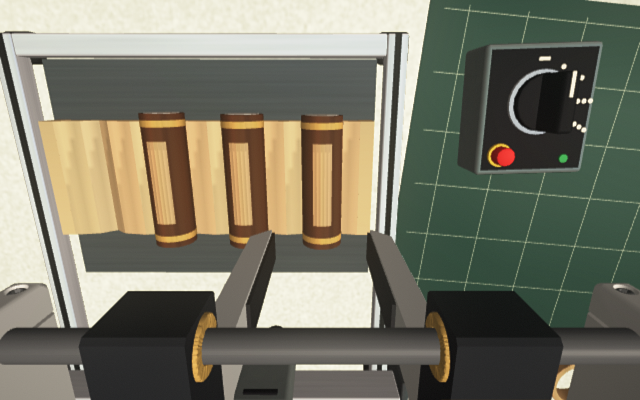

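View pics/top5.png

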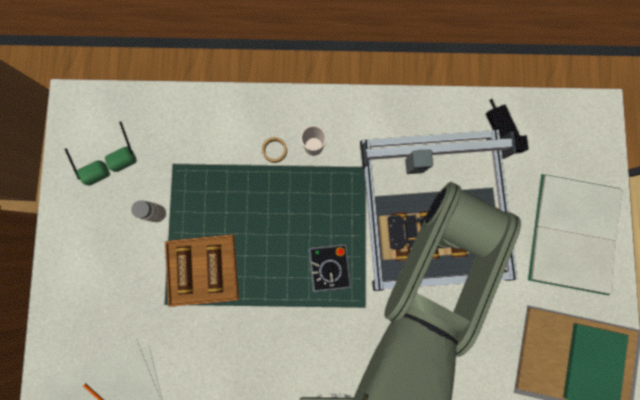

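The wrist view shows three bare pale panels facing up in three grooves at (162,182), (240,182) and (322,182), and the dial pointer still at off. The top view shows both finished pieces in the tray. Next is the dial.

```bash
python3 -m crank '[[[0,0,-1,0.015,0.04,0,0.4],[0,0,-1.4,0.034,0.09,0,0.4],[0,0,-1.4,0.053,0.14,0.02,0.4],[0,0,-1.4,0.07,0.19,0.04,0.4],[0,0,-1.4,0.077,0.204,0.055,0.4],[0,0,-1.4,0.077,0.204,0.06,0.4],[0,0,-1.4,0.077,0.204,0.06,0.4],[0,0,-1.4,0.077,0.204,0.06,0.4]]]' 30
python3 - <<'E'
from h import *
im,d,p,C=snap('wrist'); P=cloud(d,p,C)
for b in barrels(im,P,80,110,(380,520,-60,90)): print(b[0])
E
python3 plan.py 439.5 17.2 85 186.7
```

```text
t: 44.4
eef_pos: [436.8, 18.3, 160.5]
orientation: [179.9, -0.0, -173.4]
contact_force: [-0.4, 0.1, -0.2]
opening: 37.6
gripper_force: 0.0
[438.   17.    7.1  49.9  14.   94.6]
turn [ 0.1  0.  -0.1] shift [-0.002  -0.0011  0.076 ]
```

```bash
python3 -m crank '[[[0,0,0,-0.002,-0.0012,0.02,0.4],[0,0,0,-0.002,-0.0012,0.045,0.4],[0,0,0,-0.002,-0.0012,0.065,0.4],[0,0,0,-0.002,-0.0012,0.076,0.4],[0,0,0,-0.002,-0.0012,0.076,0.4],[0,0,0,-0.002,-0.0012,0.076,0.4],[0,0,0,-0.002,-0.0012,0.076,0.4],[0,0,0,-0.002,-0.0012,0.076,0.4]]]' 15
python3 -m crank '[[[0,0,0,0,0,0,0.05],[0,0,0,0,0,0,0.05],[0,0,0,0,0,0,0.05],[0,0,0,0,0,0,0.05],[0,0,0,0,0,0,0.05],[0,0,0,0,0,0,0.05],[0,0,0,0,0,0,0.05],[0,0,0,0,0,0,0.05]]]' 15
```

```text
t: 45.25
eef_pos: [438.9, 17.9, 85.1]
orientation: [179.9, 0.0, -173.4]
contact_force: [-0.2, 0.4, -1.2]
opening: 37.7
gripper_force: 0.0
t: 46.05
eef_pos: [438.5, 17.0, 84.6]
orientation: [-180.0, -0.0, -173.3]
contact_force: [0.4, -5.1, -0.5]
opening: 14.3
gripper_force: 15.0
```

```bash
python3 -m crank '[[[0,0,6,0,0,0,0.05],[0,0,12,0,0,0,0.05],[0,0,18,0,0,0,0.05],[0,0,24,0,0,0,0.05],[0,0,30,0,0,0,0.05],[0,0,36,0,0,0,0.05],[0,0,42,0,0,0,0.05],[0,0,46,0,0,0,0.05]]]' 15
python3 -m crank '[[[0,0,6,0,0,0,0.05],[0,0,12,0,0,0,0.05],[0,0,18,0,0,0,0.05],[0,0,24,0,0,0,0.05],[0,0,30,0,0,0,0.05],[0,0,36,0,0,0,0.05],[0,0,42,0,0,0,0.05],[0,0,44,0,0,0,0.05]]]' 15
python3 -m crank '[[[0,0,0,0,0,0,0.05],[0,0,0,0,0,0,0.05],[0,0,0,0,0,0,0.05],[0,0,0,0,0,0,0.05],[0,0,0,0,0,0,0.05],[0,0,0,0,0,0,0.05],[0,0,0,0,0,0,0.05],[0,0,0,0,0,0,0.05]]]' 15
```

```text
t: 46.85
eef_pos: [438.3, 16.4, 84.6]
orientation: [-179.9, 0.0, 140.5]
contact_force: [-0.6, -6.9, 0.3]
opening: 14.0
gripper_force: 15.0
t: 47.65
eef_pos: [437.8, 16.1, 84.6]
orientation: [-179.8, 0.1, 96.6]
contact_force: [-3.7, -9.1, 1.7]
opening: 14.1
gripper_force: 15.0
t: 48.45
eef_pos: [437.8, 16.1, 84.6]
orientation: [-179.8, 0.1, 96.7]
contact_force: [-1.9, -8.3, 1.9]
opening: 14.1
gripper_force: 15.0
```

```bash
python3 -m crank '[[[0,0,0,0,0,0,0.35],[0,0,0,0,0,0,0.35],[0,0,0,0,0,0,0.35],[0,0,0,0,0,-0.02,0.35],[0,0,0,0,0,-0.06,0.35],[0,0,0,0,0,-0.1,0.35],[0,0,0,0,0,-0.14,0.35],[0,0,0,0,0,-0.15,0.35]]]' 15
python3 -m crank '[[[0,0,0,0.03,0.04,0,0.35],[0,0,0,0.06,0.06,0,0.35],[0,0,0,0.08,0.06,0,0.35],[0,0,0,0.1,0.06,0,0.35],[0,0,0,0.12,0.06,0,0.35],[0,0,0,0.14,0.06,0,0.35],[0,0,0,0.14,0.06,0,0.35],[0,0,0,0.14,0.06,0,0.35]]]' 15
python3 - <<'E'
from h import *
im,d,p,C=snap('top','top6.png'); P=cloud(d,p,C)
for b in barrels(im,P,80,98,(380,520,-60,90))+barrels(im,P,50,80,(440,640,-480,-120))+barrels(im,P,32,60,(300,720,100,600)): print(b[0])
for i in ((439,17),): pass
cv2.imwrite('pics/c6.png',cv2.resize(im[200:310,150:520,::-1],None,fx=2.1,fy=2.1,interpolation=cv2.INTER_CUBIC))
im,d,p,C=snap('wrist'); cv2.imwrite('pics/w6.png',im[:,:,::-1])
E
```

```text
t: 49.25
eef_pos: [441.5, 17.9, 239.5]
orientation: [179.5, 0.0, 96.7]
contact_force: [0.4, -0.2, 0.1]
opening: 33.0
gripper_force: 0.0
t: 50.05
eef_pos: [481.2, 164.0, 233.5]
orientation: [-179.8, -0.1, 96.7]
contact_force: [-0.3, -0.2, 0.3]
opening: 32.8
gripper_force: 0.0
[439.   17.1 -82.8  49.4  13.9  97. ]
[ 545.5 -326.3    5.4  130.9   40.9   70. ]
[ 539.5 -250.7    5.5  130.2   40.    70.3]
[ 533.6 -176.     5.2  130.2   40.5   70.4]
[587.3 492.7 -13.2  51.8  22.1  57.5]
[434.3 413.6   4.9 130.5  40.2  51.3]
```

View pics/c6.png

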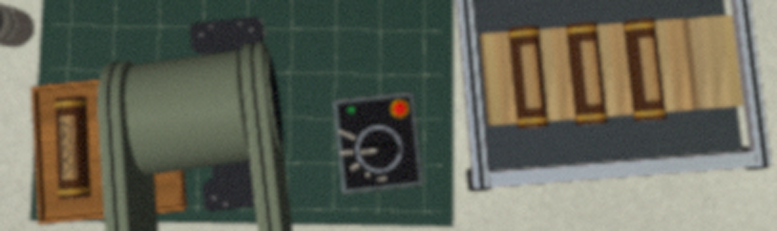

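View pics/w6.png

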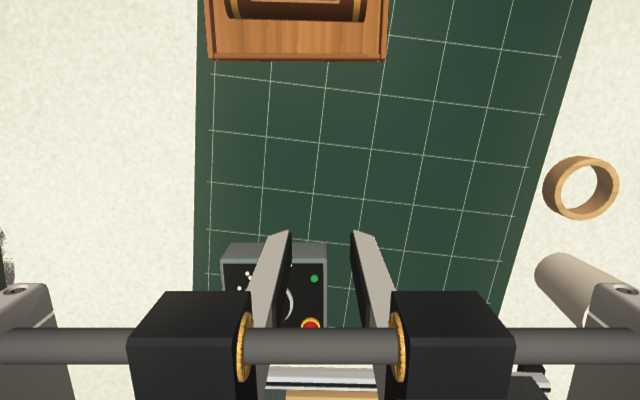

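The top crop shows the dial pointing left at the third mark, with its bar turned from 6.7° to -82.8° (about 90°). The three blanks still lie panel up in their grooves, and the robot touches nothing. Handing the job in.

```bash
python3 -c "
from plant import robot
print(robot.finish_job())"
```

```text
the job is handed in; nothing more can be done
None
```

I handed the job in at about 50 s: both finished kaleidoscopes are in the tray, three blanks lie panel up (within about 2°) in their own grooves, and the dial is at three dots; no verdict came back.

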